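# Lay out a cabinet door frame around its panel

## Task

Lay the four loose frame parts of the small cabinet door flat on the bench around the panel, seen with the panel's arched end as the top: hinge stile along its left side, knob stile along its right side, narrow rail across the top and wide rail across the bottom, each parallel to its edge of the panel, centred on it, and about 15 mm clear of it so that glue can be brushed on. When all four are laid, and not before, set the iron weight gently upright on the middle of the panel. Leave the cup, the glue bottle and the try square where they are.

Things in the scene. Friction and masses are not known exactly. Their poses are not given: they have to be found in the camera images.
- panel: Wooden door panel fixed to the bench (height 0): 110 mm (x) by 100 mm (y), 5 mm thick, its raised field 8 mm high. Origin: centre of underside. The field is 76 mm wide, square at the bottom end (-x), arched at the top end (+x). +x points away from the robot (within 0.35 rad of straight ahead); +y is its left side, also the robot's left. It lies on the left or right half of the bench.
- hinge_stile: Pale wooden bar 180 mm long (its x), 28 mm wide (y), 25 mm thick, two brass hinge plates (44 x 22 mm, 2 mm proud) on top, one near each end. Origin: centre of its underside, z up. About 100 g. Starts flat on a 3 mm cardboard sheet, face up, its x within 0.4 rad of the robot's x; may be laid either way round. Grip it across its 28 mm width by the upper half: lower fingertips would land on the panel when setting it down.
- knob_stile: Pale wooden bar 180 mm long (its x), 28 mm wide (y), 25 mm thick, one dark wooden knob (22 mm across, 18 mm high) on the middle of its top; fingers may straddle it. Origin: centre of its underside, z up. About 100 g. Starts flat on a 3 mm cardboard sheet, face up, its x within 0.4 rad of the robot's x; may be laid either way round. Grip it across its 28 mm width by the upper half: lower fingertips would land on the panel when setting it down.
- narrow_rail: Plain pale wooden block 100 mm long (its y), 24 mm wide (x), 25 mm thick. Origin: centre of its underside, z up. About 45 g. Starts flat on a 3 mm cardboard sheet, face up, its x within 0.4 rad of the robot's x; may be laid either way round. Grip it across its 24 mm width by the upper half: lower fingertips would land on the panel when setting it down.
- wide_rail: Plain pale wooden block 100 mm long (its y), 40 mm wide (x), 25 mm thick. Origin: centre of its underside, z up. About 70 g. Starts flat on a 3 mm cardboard sheet, face up, its x within 0.4 rad of the robot's x; may be laid either way round. Grip it across its 40 mm width by the upper half: lower fingertips would land on the panel when setting it down.
- weight: Dark iron weight, 55 mm high: a round body 46 mm across and 35 mm high, with a narrow neck and above it a knob 26 mm across (from 44 to 55 mm height) to hold it by; the body can be gripped too. Origin: centre of its underside, z up. About 0.5 kg. It starts standing on the cardboard sheet.
- cup: White cup, bystander, 70 mm across and 80 mm high, on the far side of the bench. Origin: centre of its underside.
- glue: White glue bottle with red cap, bystander, 56 mm across and 150 mm high, on the far right of the bench. Origin: centre of its underside.
- square: Carpenter's try square lying flat, bystander, dark wooden stock 110 mm long and 18 mm thick with a 150 mm steel blade, on the far left of the bench. Origin: middle of the stock's underside.

How it is judged:
By the outcome, as a careful person would: the job done as asked, in the order asked, and still so for the second after the job is handed in, with the robot touching nothing.
It also fails if it takes over 120 s, if anything falls off the work surface, if the arm or the gripper's body presses on something with over 40 N, if the wrist force passes 120 N, or if a joint passes its speed limit or range.

## Robot

A 6-joint arm with a two-finger parallel gripper is mounted at the origin on the work surface. World frame = base frame: x ahead of the robot, y to its left, z up, the work surface at z = 0. Lengths are in m, angles in rad, forces in N, time in s.
With the tool pointing down it reaches from about 0.3 to 0.875 m from the base axis. Payload 6.4 kg.
Tool frame: the origin (TCP) lies on the front face of the gripper's body, between the roots of the fingers; the fingertips stand 64 mm ahead of it and the grasp point (between the pads) lies 45 mm ahead of it; z points along the fingers, y is the direction in which the jaws open and shut (so a half turn about z gives the same grasp; the last joint's range is limited). The gripper opens to 88 mm and grips with 3 to 60 N. Pads are 18 mm wide; open, the fingers measure 123 mm over their backs; the gripper's body (75 mm by 187 mm) begins 45 mm behind the grasp point.
Start: joints at [-1.396, 0.181, 1.607, -0, 1.354, -0.206], TCP at [0.214, -0.534, 0.303] pointing down, gripper open.
Joint ranges: [-2.99, 2.99], [-0.89, 2.07], [0.3, 2.58], [-1.14, 4.28], [0, 2.63], [-3.12, 3.12]. Speed limits (rad/s): [2.57, 2.57, 3.01, 3.14, 3.14, 3.14].

## Interface

Orientations are given as a 3x3 rotation matrix whose columns are the frame's x, y, z axes.
In Python, from rig import * gives the robot as it stands.
- The arm moves only by the shell command python3 -m creep 'ROWS' [FORCE]. ROWS is JSON, a list of rows, each a list of 7 numbers: the turn, a rotation vector about the world's x, y, z in degrees, then the shift along the world's x, y, z in m, then the opening, from -1 (shut) to 1 (fully open), so that 0 is half open. In form: [[wx, wy, wz, tx, ty, tz, hand], ...]. A call has exactly 10 rows; each row shifts and turns the commanded pose from where the row before left it; what a row does not reach is not made up. A row lasts 1/10 s, in which the tool goes at most 50 mm and 8.59 degrees, less where a joint would pass 70% of its speed; a pose out of reach is approached as far as the arm can. A call with a gripper value outside its range is refused whole. The fingers move at their own pace and stop on an object; FORCE is the grip in N (left out, the last holds). Time passes only in rows, so rows that do not move let the fingers close, or fill a call up. It gives the time, the measured TCP pose, the force and the opening at its end, in the units of the state.
- observe(): the state, without advancing time (a new reading comes with each control period).
- snapshot(name): name is "side" or "top" or "wrist"; returns a dict with "frame" (384x512x3 uint8, red, green, blue), "fx", "fy", "cx", "cy" (pixels), "world_from_camera" (4x4, takes a point from camera to world coordinates). Camera axes: x right, y up, looking along -z (the intrinsics and any distortion apply to the point x, -y, -z); pixel columns grow to the right and rows downward; lengths in m; the calibration is good to about 2 mm. A picture is of the moment at which its call begins. There is no depth.
- hand_in(): hands the job in, once; it reports no verdict.
The state is a dict: "time": time; "joint_positions": joint angles; "dq": joint speeds; "tau": joint torques, N m; "tcp_pos": TCP position; "eef_rot": TCP orientation; "ft_force": force on the tool from outside, world axes, zero at the start; "torque": the same for the moment, N m; "finger_gap": finger opening in m.
Only numpy, scipy, OpenCV 4.12 (cv2) and the standard library are available. Lean on these libraries where they do the work, as an engineer would, in place of code of your own. Each camera call takes 0.05 s, during which the arm holds its last target.

## Working session

There is one attempt and no reset: what is moved stays moved. The work goes in short steps, Python scripts to look and compute and a shell command to move; the robot and the scene stay as the last step left them, time stands still between calls to the robot, and variables do not carry over. Pictures are saved under pics/ and viewed, and the job is handed in when it is done.

```bash
ls -la; mkdir -p pics
python3 - <<'E'
from rig import *
import cv2
print(observe())
for n in ["top","side","wrist"]:
    s=snapshot(n); cv2.imwrite(f"pics/{n}0.png",s["frame"][:,:,::-1])
    print(n,{k:v for k,v in s.items() if k!="frame"})
E
```

```text
total 12
drwxr-xr-x  3 agent agent 4096 Dec  6 07:29 .
drwxr-xr-x 23 root  root  4096 Dec  6 07:29 ..
drwxr-xr-x  2 agent agent 4096 Dec  6 07:29 pics
{'time': 0.0, 'joint_positions': array([-1.39628570e+00,  1.81529999e-01,  1.60799230e+00,  6.89962671e-06,
        1.35376461e+00, -2.06314135e-01]), 'dq': array([-5.71021062e-04, -2.51314860e-04, -1.24727648e-03, -4.35677435e-04,
       -1.17249554e-03,  3.78136302e-05]), 'tau': array([ 1.24532740e-03, -4.33868122e+01, -3.41847146e+01,  7.03838118e-02,
        3.83387203e-02, -1.21057874e-04]), 'tcp_pos': array([ 0.21365646, -0.53338545,  0.30182383]), 'eef_rot': array([[ 9.28359002e-01,  3.71684652e-01, -2.87531805e-04],
       [ 3.71684595e-01, -9.28357568e-01,  1.66969267e-03],
       [ 3.53666813e-04, -1.65694537e-03, -9.99998565e-01]]), 'ft_force': array([ 0.62269728,  0.30337933, -0.07259059]), 'torque': array([ 0.03009375, -0.01486201, -0.02520881]), 'finger_gap': 0.08822559995104383}
top {'fx': 373.81138886394086, 'fy': 373.81138886394086, 'cx': 261.7508775219392, 'cy': 189.37519976932163, 'world_from_camera': array([[-0.0242
[... 281 characters left out ...]
9603, 'cx': 256.47054887251267, 'cy': 190.27141827496047, 'world_from_camera': array([[-0.88907172,  0.29153251, -0.35293098,  0.30087379],
       [-0.45760441, -0.58661459,  0.66819273,  0.58677427],
       [-0.01223456,  0.75557403,  0.65494901,  0.56944317],
       [ 0.        ,  0.        ,  0.        ,  1.        ]])}
wrist {'fx': 318.7959626971716, 'fy': 318.7959626971716, 'cx': 256.43684414718916, 'cy': 187.44950441508976, 'world_from_camera': array([[ 0.37183609,  0.88582732,  0.27757499,  0.28431695],
       [-0.92829693,  0.35535503,  0.10948791, -0.50528035],
       [-0.00165029, -0.29838357,  0.95444461,  0.38485001],
       [ 0.        ,  0.        ,  0.        ,  1.        ]])}
```

View pics/top0.png

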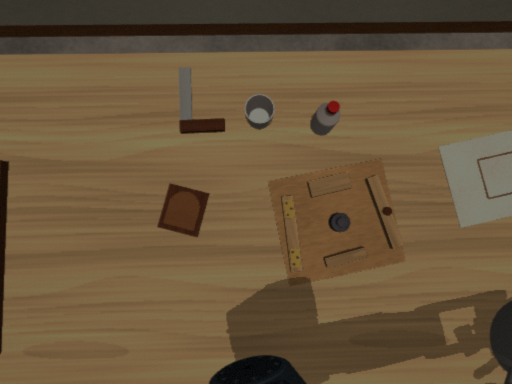

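View pics/side0.png

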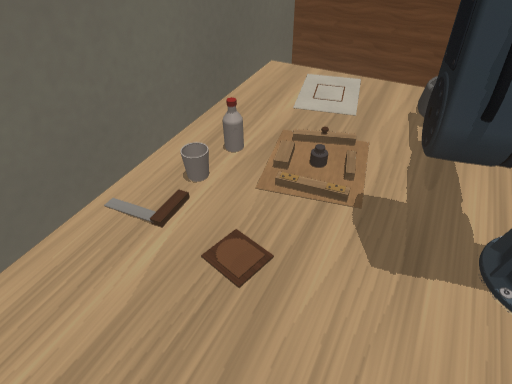

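View pics/wrist0.png

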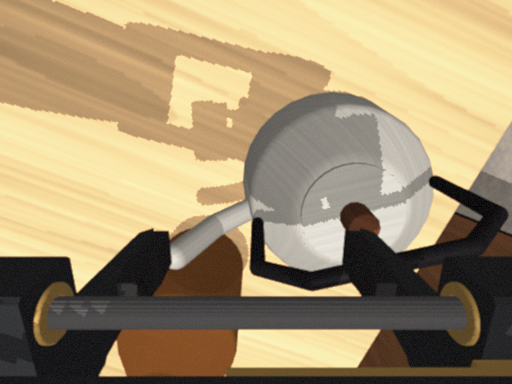

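```bash
cat > h.py <<'E'
import numpy as np, cv2, json, pickle
def cam(s): 
    W=s["world_from_camera"]; return W[:3,:3],W[:3,3],s
def pix2w(s,u,v,z):
    R,t,_=cam(s); d=np.array([(u-s["cx"])/s["fx"],-(v-s["cy"])/s["fy"],-1.0]); d=R@d
    return t+d*(z-t[2])/d[2]
def w2pix(s,p):
    R,t,_=cam(s); c=(np.atleast_2d(p)-t)@R
    return np.stack([s["cx"]+s["fx"]*c[:,0]/-c[:,2], s["cy"]-s["fy"]*c[:,1]/-c[:,2]],1)
def take(name,tag):
    from rig import snapshot
    s=snapshot(name); pickle.dump(s,open(f"pics/{tag}.pkl","wb")); cv2.imwrite(f"pics/{tag}.png",s["frame"][:,:,::-1]); return s
def load(tag): return pickle.load(open(f"pics/{tag}.pkl","rb"))
def crop(tag,u0,v0,u1,v1,k,out):
    f=load(tag)["frame"][v0:v1,u0:u1,::-1]
    f=cv2.resize(f,None,fx=k,fy=k,interpolation=cv2.INTER_CUBIC)
    st=20
    for u in range((u0//st+1)*st,u1,st): cv2.line(f,((u-u0)*k,0),((u-u0)*k,6),(255,255,255),1); cv2.putText(f,str(u),((u-u0)*k,16),0,.35,(255,255,255),1)
    for v in range((v0//st+1)*st,v1,st): cv2.line(f,(0,(v-v0)*k),(6,(v-v0)*k),(255,255,255),1); cv2.putText(f,str(v),(8,(v-v0)*k+4),0,.35,(255,255,255),1)
    cv2.imwrite(f"pics/{out}.png",f)
E
python3 - <<'E'
from h import *
s=take("top","top1")
crop("top1",260,150,412,290,5,"c1"); crop("top1",140,170,230,250,7,"c2")
for n,u,v,z in [("panel",184,210,.006),("weight",340,222,.03),("hinge",292,233,.028),("knob",380,212,.028),("nr?",330,185,.028),("wr?",346,257,.028)]: print(n,pix2w(s,u,v,z))
E
```

```text
panel [0.54779137 0.20276762 0.006     ]
weight [ 0.50960685 -0.17107732  0.03      ]
hinge [ 0.4863799  -0.05580169  0.028     ]
knob [ 0.53118481 -0.26923921  0.028     ]
nr? [ 0.59892438 -0.15121375  0.028     ]
wr? [ 0.42672065 -0.18222846  0.028     ]
```

View pics/c1.png

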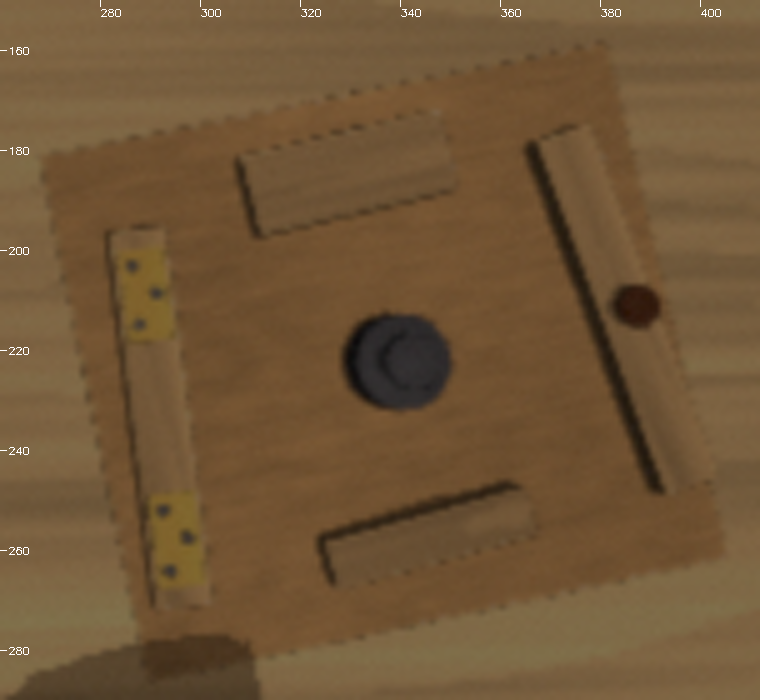

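View pics/c2.png

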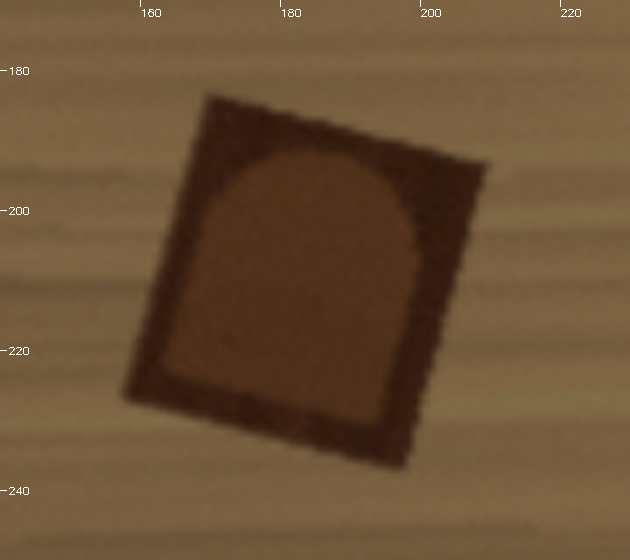

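```bash
python3 -m creep '[[0,0,-2.2,0.028,0.037,0.005,1],[0,0,-2.2,0.028,0.037,0.005,1],[0,0,-2.2,0.028,0.037,0.005,1],[0,0,-2.2,0.028,0.037,0.005,1],[0,0,-2.2,0.028,0.037,0.005,1],[0,0,-2.2,0.028,0.037,0.005,1],[0,0,-2.2,0.028,0.037,0.005,1],[0,0,-2.2,0.028,0.037,0.005,1],[0,0,-2.2,0.028,0.037,0.005,1],[0,0,-2.0,0.028,0.037,0.005,1]]'
python3 - <<'E'
from h import *
s=take("wrist","w1"); take("top","t2")
E
```

```text
time: 1.2
tcp_pos: [0.4945, -0.162, 0.353]
eef_rot: [[1.0, -0.001, 0.0], [-0.001, -1.0, -0.0], [0.0, 0.0, -1.0]]
ft_force: [0.9, -0.8, -0.2]
finger_gap: 0.0881
```

View pics/w1.png

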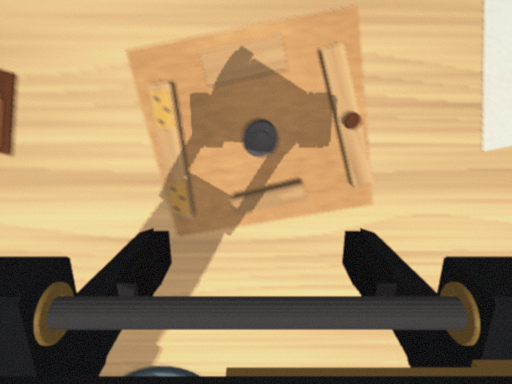

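Run:
```python
from h import *
crop("w1",120,0,380,120,3,"c3"); crop("w1",120,100,380,240,3,"c4")
f=cv2.imread("pics/c4.png")
```

```text
(no output)
```

View pics/c3.png

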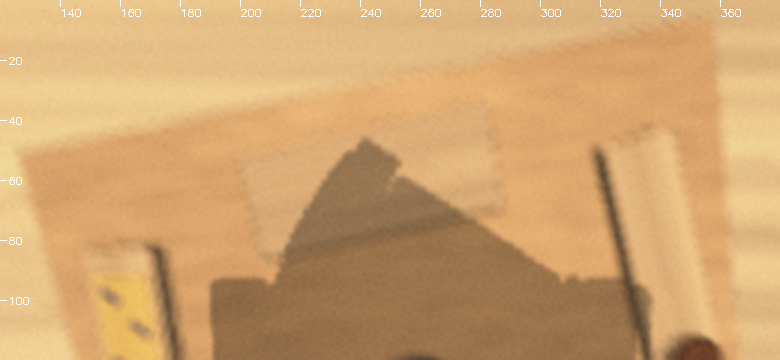

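View pics/c4.png

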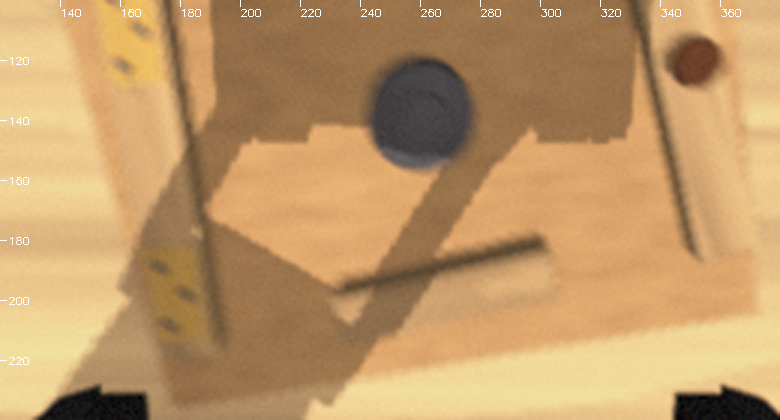

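```bash
cat >> h.py <<'E'
from scipy.optimize import least_squares
def fit(s,pix,L,Wd,z,guess):
    # corner order: TL,TR,BR,BL  (TL: +x,+y ; TR:+x,-y ; BR:-x,-y ; BL:-x,+y); L along x, Wd along y
    C=np.array([[L,Wd],[L,-Wd],[-L,-Wd],[-L,Wd]])/2
    pix=np.array(pix,float); W=np.array([pix2w(s,u,v,z)[:2] for u,v in pix])
    def f(p):
        c,sn=np.cos(p[2]),np.sin(p[2]); return (C@np.array([[c,sn],[-sn,c]])+p[:2]-W).ravel()
    r=least_squares(f,guess); return r.x, np.sqrt((r.fun.reshape(-1,2)**2).sum(1))*1e3
E
python3 - <<'E'
from h import *
np.set_printoptions(precision=4,suppress=True)
t=load("top1"); w=load("w1")
A=lambda l,k,u,v:[(a/k+u,b/k+v) for a,b in l]
top={"hinge":A([(113,230),(163,227),(210,602),(157,604)],5,260,150),"knob":A([(540,142),(588,126),(712,482),(665,490)],5,260,150),
"wide":A([(246,158),(440,112),(456,188),(260,237)],5,260,150),"narrow":A([(325,540),(520,487),(537,530),(335,583)],5,260,150),
"panel":[(169.6,183.6),(209.6,193.3),(197.9,236.9),(157.7,226.7)]}
wr={"hinge":[(148.3,81.7),(170,81.7),(191.7,215),(170,210)],"knob":[(320.7,50),(343.3,43.3),(370.7,183),(352.3,186)],
"wide":[(200,53.3),(281.7,35),(287.7,70.7),(207.7,86)],"narrow":[(231.7,196.7),(300,180),(305.7,196.7),(237.3,208.3)]}
dim={"hinge":(.18,.028,.028),"knob":(.18,.028,.028),"wide":(.04,.1,.028),"narrow":(.024,.1,.028),"panel":(.11,.1,.005)}
for n in top:
    print(n,"top",*fit(t,top[n],*dim[n],[.5,-.1,0]))
    if n in wr: print(n,"wrist",*fit(w,wr[n],*dim[n],[.5,-.1,0]))
# weight: body 46 circle, knob centre
print("weight top knob", pix2w(t,260+412/5,150+361/5,.058), "body", pix2w(t,260+398/5,150+361/5,.03))
print("weight wrist", pix2w(w,120+421/3,100+112/3,.038))
E
```

```text
hinge top [ 0.4868 -0.0561  0.0888] [1.9196 2.7119 1.401  2.6558]
hinge wrist [ 0.4925 -0.0515  0.0773] [3.3678 5.5645 0.8944 9.2026]
knob top [ 0.5316 -0.2818  0.29  ] [1.8784 1.968  2.5331 3.9803]
knob wrist [ 0.5319 -0.2773  0.2919] [1.1165 1.7574 1.6833 3.4569]
wide top [ 0.5996 -0.1516  0.2076] [2.7358 0.8461 2.6044 0.3368]
wide wrist [ 0.6005 -0.1478  0.1911] [1.2721 1.036  0.5167 1.5386]
narrow top [ 0.4268 -0.182   0.2302] [2.0543 2.3988 1.2029 1.8875]
narrow wrist [ 0.4316 -0.1787  0.2226] [2.8569 4.4649 1.4692 5.6667]
panel top [ 0.5478  0.2036 -0.2688] [1.136  0.4819 0.5763 0.903 ]
weight top knob [ 0.509 -0.17   0.058] body [ 0.5092 -0.1701  0.03  ]
weight wrist [ 0.5117 -0.1674  0.038 ]
```

Run:
```python
from h import *
from rig import observe
np.set_printoptions(precision=4,suppress=True)
s=take("wrist","w2"); o=observe(); print(o["tcp_pos"],o["dq"],o["joint_positions"]); print(s["world_from_camera"]); print(load("w1")["world_from_camera"][:3,3])
crop("w2",120,0,380,120,3,"c5"); crop("w2",120,100,380,240,3,"c6")
```

```text
[ 0.4948 -0.1615  0.3528] [-0.0653 -0.0031  0.0233 -0.0206 -0.0038 -0.0332] [-0.5439  0.0177  1.6825  0.0002  1.4411  1.0214]
[[ 0.0059  0.9549  0.2968  0.5721]
 [-1.      0.0059  0.0009 -0.1597]
 [-0.0009 -0.2968  0.9549  0.4365]
 [ 0.      0.      0.      1.    ]]
[ 0.5707 -0.1625  0.4359]
```

View pics/c5.png

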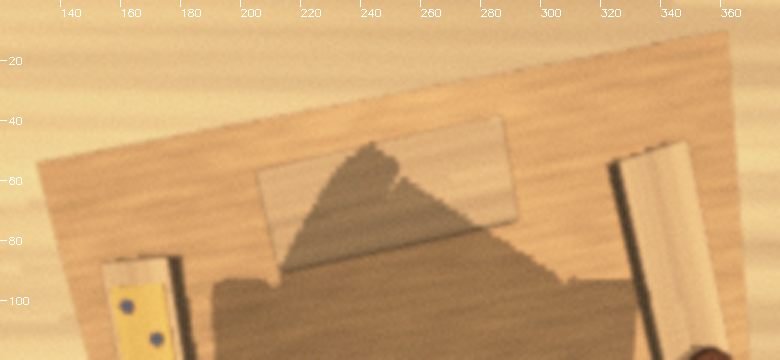

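View pics/c6.png

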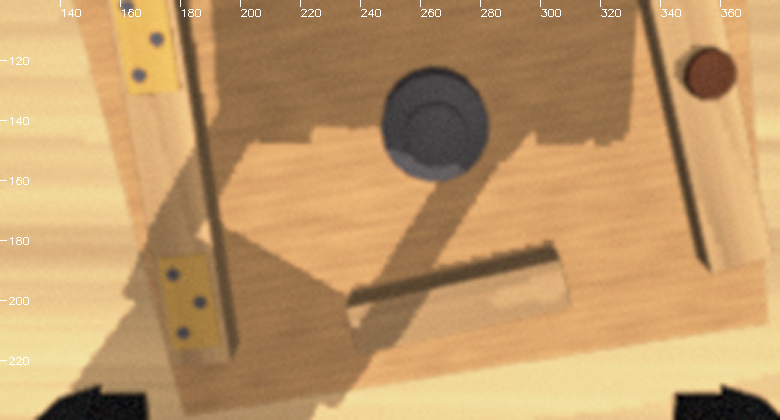

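Run:
```python
from h import *
np.set_printoptions(precision=4,suppress=True)
w=load("w2")
A=lambda l:[(a/3+120,b/3) for a,b in l]
d=300
wr={"hinge":A([(104,265),(168,260),(228,362+d),(172,350+d)]),"knob":A([(622,160),(687,140),(765,262+d),(710,272+d)]),
"wide":A([(257,172),(500,117),(517,218),(281,270)]),"narrow":A([(347,308+d),(558,262+d),(570,303+d),(362,352+d)])}
dim={"hinge":(.18,.028,.028),"knob":(.18,.028,.028),"wide":(.04,.1,.028),"narrow":(.024,.1,.028),"panel":(.11,.1,.005)}
for n in wr: print(n,"wrist",*fit(w,wr[n],*dim[n],[.5,-.1,0]))
print("weight wrist", pix2w(w,120+435/3,100+133/3,.058), pix2w(w,120+435/3,100+125/3,.038))
print("knob",pix2w(w,120+711/3,100+74/3,.043))
```

```text
hinge wrist [ 0.4858 -0.0558  0.0879] [2.9925 3.364  1.569  7.317 ]
knob wrist [ 0.5299 -0.2814  0.2888] [0.8785 1.0495 1.9037 2.2503]
wide wrist [ 0.5987 -0.1506  0.2123] [1.3202 1.5232 1.4002 1.5557]
narrow wrist [ 0.4242 -0.1825  0.2469] [0.9224 2.825  1.7201 2.0799]
weight wrist [ 0.5084 -0.1699  0.058 ] [ 0.5084 -0.1704  0.038 ]
knob [ 0.5306 -0.282   0.043 ]
```

```bash
python3 -m creep '[[0,0,1.3,-0.002,0.026,-0.03,0.3],[0,0,1.3,-0.002,0.026,-0.03,0.3],[0,0,1.3,-0.002,0.026,-0.03,0.3],[0,0,1.1,-0.002,0.027,-0.03,0.3],[0,0,0,0,0,-0.035,0.3],[0,0,0,0,0,-0.035,0.3],[0,0,0,0,0,-0.035,0.3],[0,0,0,0,0,-0.03,0.3],[0,0,0,0,0,0,0.3],[0,0,0,0,0,0,0.3]]' 20
python3 - <<'E'
from h import *
from rig import observe
take("wrist","w3");print(observe()["tcp_pos"],observe()["eef_rot"][:2,0],observe()["dq"])
E
```

```text
time: 2.35
tcp_pos: [0.4853, -0.0596, 0.0978]
eef_rot: [[0.996, 0.086, -0.001], [0.086, -0.996, 0.0], [-0.001, -0.0, -1.0]]
ft_force: [1.2, -0.6, -0.4]
finger_gap: 0.0574
[ 0.48623086 -0.05979689  0.09882405] [0.99624073 0.08662181] [ 0.00876385 -0.02224466 -0.01405054  0.00191273 -0.00443758  0.00328405]
```

View pics/w3.png

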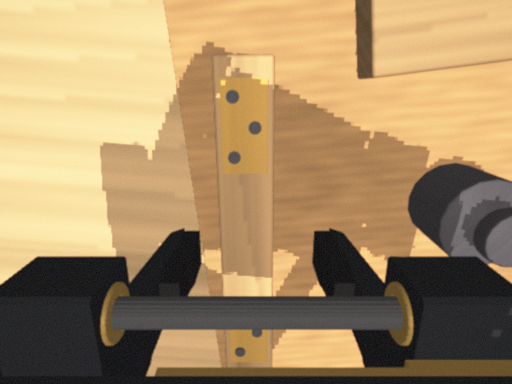

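```bash
python3 - <<'E'
from h import *
s=load("w3")
for u,v in [(214,56),(274,55),(218,250),(273,250)]: print(pix2w(s,u,v,.028))
c=np.array([.4863,-.056]); 
for z in(.088,): print(c+.09*np.array([np.cos(z),np.sin(z)]))
E
python3 -m creep '[[0,0,0,0,0.004,-0.009,0.3],[0,0,0,0,0,-0.008,0.3],[0,0,0,0,0,0,0.3],[0,0,0,0,0,0,-0.6],[0,0,0,0,0,0,-0.6],[0,0,0,0,0,0,-0.6],[0,0,0,0,0,0,-0.6],[0,0,0,0,0,0,-0.6],[0,0,0,0,0,0,-0.6],[0,0,0,0,0,0,-0.6]]' 20
```

```text
[ 0.57280975 -0.03344553  0.028     ]
[ 0.57552655 -0.05994893  0.028     ]
[ 0.47676423 -0.04008539  0.028     ]
[ 0.47932036 -0.06938219  0.028     ]
[ 0.57595174 -0.04809022]
time: 3.4
tcp_pos: [0.4859, -0.0548, 0.0809]
eef_rot: [[0.996, 0.087, 0.0], [0.087, -0.996, -0.0], [0.0, 0.0, -1.0]]
ft_force: [-0.5, 0.6, 2.6]
finger_gap: 0.028
```

```bash
python3 -m creep '[[0,0,0,0,0,0.03,-0.6],[0,0,0,0,0,0.045,-0.6],[0,0,-2.5,0.0105,0.04,0.02,-0.6],[0,0,-2.5,0.0105,0.043,0,-0.6],[0,0,-2.6,0.0105,0.043,0,-0.6],[0,0,-2.6,0.0105,0.043,0,-0.6],[0,0,-2.6,0.0105,0.043,0,-0.6],[0,0,-2.6,0.0105,0.042,0,-0.6],[0,0,-2.5,0.0105,0.04,0,-0.6],[0,0,-2.5,0.0105,0.04,0,-0.6]]' 20
python3 -m creep '[[0,0,0,0,0,0,-0.6],[0,0,0,0,0,0,-0.6],[0,0,0,0,0,-0.015,-0.6],[0,0,0,0,0,-0.015,-0.6],[0,0,0,0,0,0,-0.6],[0,0,0,0,0,0,-0.6],[0,0,0,0,0,0,-0.6],[0,0,0,0,0,0,-0.6],[0,0,0,0,0,0,-0.6],[0,0,0,0,0,0,-0.6]]'
python3 - <<'E'
from h import *
from rig import observe
take("wrist","w4");take("top","t4");o=observe();print(o["tcp_pos"],np.degrees(np.arctan2(*o["eef_rot"][[1,0],0])))
E
```

```text
time: 4.4
tcp_pos: [0.5695, 0.2809, 0.1751]
eef_rot: [[0.964, -0.267, -0.001], [-0.267, -0.964, -0.0], [-0.001, 0.001, -1.0]]
ft_force: [0.5, -0.3, -0.9]
finger_gap: 0.0278
time: 5.4
tcp_pos: [0.5699, 0.2793, 0.1462]
eef_rot: [[0.964, -0.265, 0.001], [-0.265, -0.964, 0.0], [0.001, -0.0, -1.0]]
ft_force: [-0.6, 0.1, -0.2]
finger_gap: 0.028
[0.56979622 0.2792684  0.14595463] -15.374730846351026
```

View pics/w4.png

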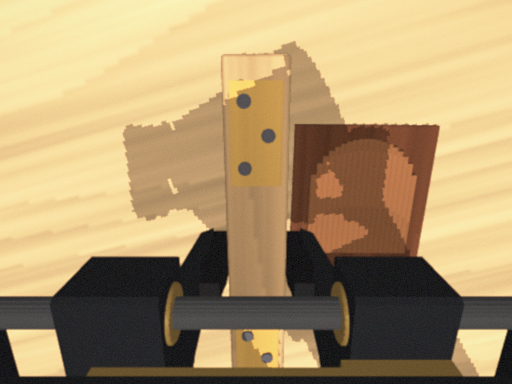

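Run:
```python
from h import *
np.set_printoptions(precision=4,suppress=True)
crop("w4",210,40,450,240,3,"c7")
```

```text
(no output)
```

View pics/c7.png

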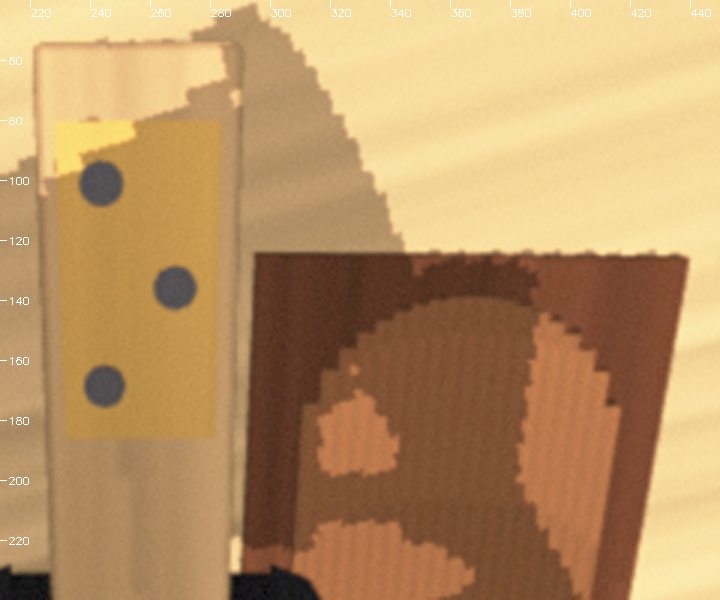

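Run:
```python
from h import *
np.set_printoptions(precision=4,suppress=True)
s=load("w4")
P=[pix2w(s,u,v,.005)[:2] for u,v in [(295,124.3),(439.3,125.7),(291,230),(420,240)]]
print(*P, np.linalg.norm(P[0]-P[1]))
a=-.2688; ux=np.array([np.cos(a),np.sin(a)]); uy=np.array([-ux[1],ux[0]])
c=np.array([.5478,.2036]); print("top cam corners",c+.055*ux+.05*uy,c+.055*ux-.05*uy)
print("panel centre wrist",(P[0]+P[1])/2-.055*ux)
d=P[0]-P[1]; print("yaw edge",np.degrees(np.arctan2(d[1],d[0]))-90, "left edge yaw",np.degrees(np.arctan2(*(P[0]-P[2])[::-1])),"right",np.degrees(np.arctan2(*(P[1]-P[3])[::-1])))
z=.0931
B=[pix2w(s,u,v,z)[:2] for u,v in [(221.7,55),(290.7,55)]]; print(*B,np.linalg.norm(B[0]-B[1])); m=(B[0]+B[1])/2; print("bar centre",m-.09*ux, "TCP",.5698,.2793)
```

```text
[0.613 0.239] [0.5855 0.1426] [0.5357 0.2604] [0.501  0.1658] 0.10022852557120196
top cam corners [0.6141 0.2372] [0.5875 0.1408]
panel centre wrist [0.5462 0.2054]
yaw edge -15.913882350965167 left edge yaw -15.499250492599517 right -15.36412095492386
[0.6589 0.2683] [0.6517 0.242 ] 0.027298113906802327
bar centre [0.5685 0.279 ] TCP 0.5698 0.2793
```

```bash
python3 -m creep '[[0,0,0,-0.0005,0.0013,-0.02,-0.6],[0,0,0,0,0,-0.02,-0.6],[0,0,0,0,0,-0.015,-0.6],[0,0,0,0,0,-0.008,-0.6],[0,0,0,0,0,-0.004,-0.6],[0,0,0,0,0,0,-0.6],[0,0,0,0,0,0,-0.6],[0,0,0,0,0,0,-0.6],[0,0,0,0,0,0,-0.6],[0,0,0,0,0,0,-0.6]]' 20
python3 - <<'E'
from h import *
from rig import observe
o=observe();print(o["tcp_pos"],np.degrees(np.arctan2(*o["eef_rot"][[1,0],0])))
E
```

```text
time: 6.5
tcp_pos: [0.5694, 0.2805, 0.0791]
eef_rot: [[0.964, -0.265, 0.001], [-0.265, -0.964, 0.0], [0.001, -0.0, -1.0]]
ft_force: [-1.6, 0.2, -0.7]
finger_gap: 0.0279
[0.56941908 0.28053278 0.07906875] -15.38323764628701
```

```bash
python3 -m creep '[[0,0,0,0,0,-0.001,-0.6],[0,0,0,0,0,0,-0.6],[0,0,0,0,0,0,-0.2],[0,0,0,0,0,0,-0.1],[0,0,0,0,0,0,0],[0,0,0,0,0,0,0],[0,0,0,0,0,0.03,0],[0,0,0,0,0,0.045,0],[0,0,0,0,0,0.045,0],[0,0,0,0,0,0.045,0]]' 20
python3 -m creep '[[0,0,0,0,0,0,0],[0,0,0,-0.005,-0.03,0.03,0],[0,0,0,-0.008,-0.04,0.03,0],[0,0,0,-0.005,-0.03,0.02,0],[0,0,0,0,0,0,0],[0,0,0,0,0,0,0],[0,0,0,0,0,0,0],[0,0,0,0,0,0,0],[0,0,0,0,0,0,0],[0,0,0,0,0,0,0]]'
python3 - <<'E'
from h import *
from rig import observe
take("wrist","w5");take("top","t5");o=observe();print(o["tcp_pos"],np.degrees(np.arctan2(*o["eef_rot"][[1,0],0])))
E
```

```text
time: 7.5
tcp_pos: [0.5689, 0.2804, 0.2443]
eef_rot: [[0.964, -0.265, -0.0], [-0.265, -0.964, -0.0], [-0.0, 0.0, -1.0]]
ft_force: [0.6, -0.8, 0.7]
finger_gap: 0.044
time: 8.5
tcp_pos: [0.5511, 0.1816, 0.3216]
eef_rot: [[0.964, -0.264, -0.001], [-0.264, -0.964, -0.0], [-0.001, 0.0, -1.0]]
ft_force: [-1.4, -0.1, 0.7]
finger_gap: 0.0439
[0.55124142 0.1813631  0.32195932] -15.349060316157638
```

View pics/w5.png

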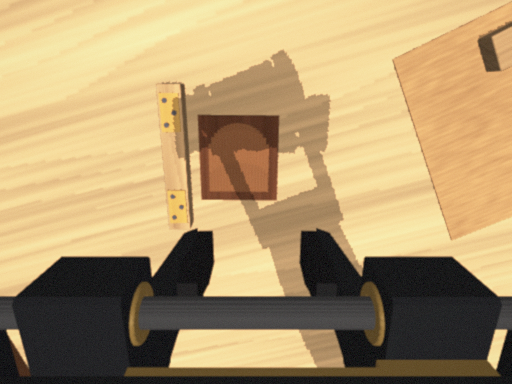

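Run:
```python
from h import *
crop("w5",145,70,295,240,3,"c8"); crop("t5",130,150,230,250,6,"c9")
```

```text
(no output)
```

View pics/c8.png

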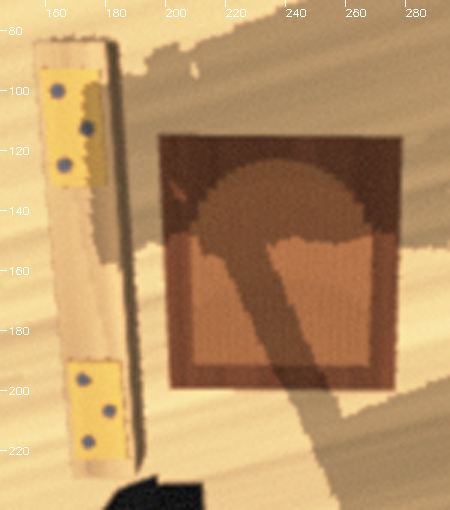

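View pics/c9.png

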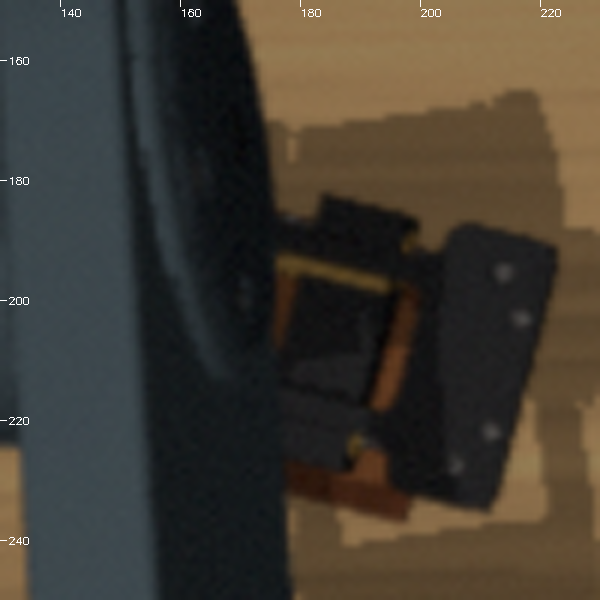

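```bash
cat >> h.py <<'E'
def rel(p,b):
    a=p[2]; R=np.array([[np.cos(a),np.sin(a)],[-np.sin(a),np.cos(a)]])
    return np.r_[R@(b[:2]-p[:2])*1e3,np.degrees(b[2]-a)]
E
python3 - <<'E'
from h import *
np.set_printoptions(precision=4,suppress=True)
s=load("w5")
A=lambda l:[(a/3+145,b/3+70) for a,b in l]
p,r=fit(s,A([(158,135),(403,136),(395,390),(169,388)]),.11,.1,.005,[.5,.2,-.2]); print(p,r)
b,r=fit(s,A([(35,40),(106,38),(134,476),(72,478)]),.18,.028,.025,[.5,.2,-.2]); print(b,r)
print(rel(p,b))
E
```

```text
[ 0.5461  0.2054 -0.2763] [0.3006 0.2438 0.0464 0.1737]
[ 0.5684  0.2795 -0.2711] [0.6908 0.8197 0.6733 0.8758]
[ 1.2605 77.3166  0.2937]
```

```bash
python3 -m creep '[[0,0,3.2,-0.002,-0.046,-0.01,0.3],[0,0,3.2,-0.002,-0.046,-0.01,0.3],[0,0,3.2,-0.002,-0.046,-0.01,0.3],[0,0,3.2,-0.002,-0.046,-0.01,0.3],[0,0,3.2,-0.002,-0.046,-0.01,0.3],[0,0,3.2,-0.002,-0.046,-0.01,0.3],[0,0,3.2,-0.002,-0.046,-0.01,0.3],[0,0,3.2,-0.002,-0.046,-0.01,0.3],[0,0,3.2,-0.002,-0.046,-0.01,0.3],[0,0,3.2,-0.002,-0.048,-0.01,0.3]]'
python3 -m creep '[[0,0,0,0,0,-0.03,0.3],[0,0,0,0,0,-0.03,0.3],[0,0,0,0,0,-0.03,0.3],[0,0,0,0,0,-0.03,0.3],[0,0,0,0,0,0,0.3],[0,0,0,0,0,0,0.3],[0,0,0,0,0,0,0.3],[0,0,0,0,0,0,0.3],[0,0,0,0,0,0,0.3],[0,0,0,0,0,0,0.3]]'
python3 - <<'E'
from h import *
from rig import observe
take("wrist","w6");o=observe();print(o["tcp_pos"],np.degrees(np.arctan2(*o["eef_rot"][[1,0],0])))
E
```

```text
time: 9.6
tcp_pos: [0.5311, -0.2827, 0.222]
eef_rot: [[0.958, 0.288, 0.0], [0.288, -0.958, -0.0], [0.0, 0.0, -1.0]]
ft_force: [1.0, -0.1, -0.2]
finger_gap: 0.0568
time: 10.6
tcp_pos: [0.5317, -0.2813, 0.1033]
eef_rot: [[0.958, 0.286, 0.001], [0.286, -0.958, -0.001], [0.001, 0.001, -1.0]]
ft_force: [0.2, 0.6, 0.4]
finger_gap: 0.0572
[ 0.53159597 -0.28120877  0.10306181] 16.620616538728783
```

View pics/w6.png

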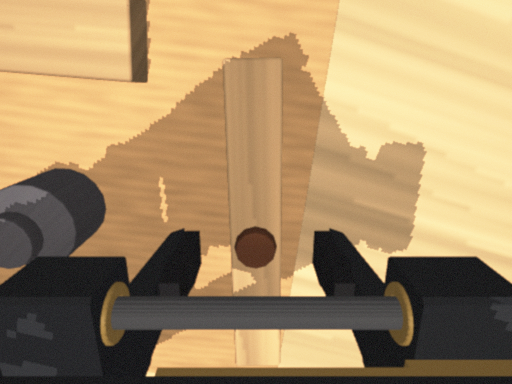

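```bash
python3 - <<'E'
from h import *
s=load("w6"); a=np.radians(16.6); ux=np.array([np.cos(a),np.sin(a)])
k=pix2w(s,256,247,.046)[:2]; e=(pix2w(s,224,60,.028)+pix2w(s,282,59,.028))[:2]/2
t=np.array([.5316,-.2812]); R=np.array([ux,[-ux[1],ux[0]]]); print(R@(k-t),R@(e-.09*ux-t))
E
python3 -m creep '[[0,0,0,0,0,-0.012,0.3],[0,0,0,0,0,-0.01,0.3],[0,0,0,0,0,0,0.3],[0,0,0,0,0,0,-0.6],[0,0,0,0,0,0,-0.6],[0,0,0,0,0,0,-0.6],[0,0,0,0,0,0,-0.6],[0,0,0,0,0,0,-0.6],[0,0,0,0,0,0,-0.6],[0,0,0,0,0,0,-0.6]]' 20
python3 -c "
from rig import *
print(observe()['tcp_pos'])"
```

```text
[ 1.81185211e-03 -8.57485640e-05] [-0.00130145  0.00132436]
time: 11.65
tcp_pos: [0.5315, -0.2811, 0.0807]
eef_rot: [[0.958, 0.286, 0.0], [0.286, -0.958, -0.0], [0.0, 0.0, -1.0]]
ft_force: [0.0, 0.5, 2.2]
finger_gap: 0.0277
[ 0.53150549 -0.28114189  0.08066044]
```

```bash
python3 -m creep '[[0,0,0,0,0,0.035,-0.6],[0,0,0,0,0,0.045,-0.6],[0,0,-3.5,-0.0008,0.042,0.015,-0.6],[0,0,-3.5,-0.0008,0.045,0,-0.6],[0,0,-3.5,-0.0008,0.045,0,-0.6],[0,0,-3.5,-0.0008,0.045,0,-0.6],[0,0,-3.5,-0.0008,0.045,0,-0.6],[0,0,-3.5,-0.0008,0.045,0,-0.6],[0,0,-3.5,-0.0008,0.045,0,-0.6],[0,0,-3.5,-0.0008,0.045,0,-0.6]]'
python3 -m creep '[[0,0,-2.2,0,0.03,0,-0.6],[0,0,-2.0,0,0.024,0,-0.6],[0,0,0,0,0,-0.015,-0.6],[0,0,0,0,0,-0.015,-0.6],[0,0,0,0,0,0,-0.6],[0,0,0,0,0,0,-0.6],[0,0,0,0,0,0,-0.6],[0,0,0,0,0,0,-0.6],[0,0,0,0,0,0,-0.6],[0,0,0,0,0,0,-0.6]]'
python3 - <<'E'
from h import *
from rig import observe
take("wrist","w7");o=observe();print(o["tcp_pos"],np.degrees(np.arctan2(*o["eef_rot"][[1,0],0])))
E
```

```text
time: 12.65
tcp_pos: [0.5244, 0.0778, 0.1753]
eef_rot: [[0.98, -0.2, -0.0], [-0.2, -0.98, 0.0], [-0.0, -0.0, -1.0]]
ft_force: [1.3, 1.0, -0.9]
finger_gap: 0.0278
time: 13.65
tcp_pos: [0.5252, 0.1298, 0.1457]
eef_rot: [[0.963, -0.269, 0.001], [-0.269, -0.963, 0.0], [0.001, -0.0, -1.0]]
ft_force: [0.1, -1.1, -1.0]
finger_gap: 0.0274
[0.52508103 0.12987634 0.14563662] -15.59328389497887
```

View pics/w7.png

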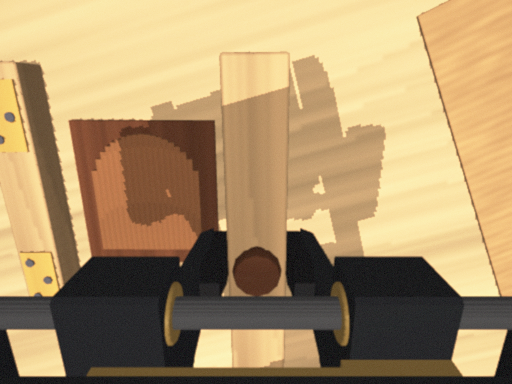

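Run:
```python
from h import *
np.set_printoptions(precision=4,suppress=True)
s=load("w7")
crop("w7",60,45,300,245,3,"c10")
a=np.radians(-15.6); ux=np.array([np.cos(a),np.sin(a)]); uy=np.array([-ux[1],ux[0]])
P=[pix2w(s,u,v,.005)[:2] for u,v in [(70,121),(216.5,121.5)]]
print(np.linalg.norm(P[0]-P[1]),np.degrees(np.arctan2(*(P[0]-P[1])[::-1]))-90,(P[0]+P[1])/2-.055*ux)
B=(pix2w(s,220,53,.0929)+pix2w(s,289.5,52.5,.0929))[:2]/2
print("bar c",B-.09*ux)
```

```text
0.10109623446289764 -15.780216314045106 [0.5453 0.2045]
bar c [0.5247 0.1299]
```

View pics/c10.png

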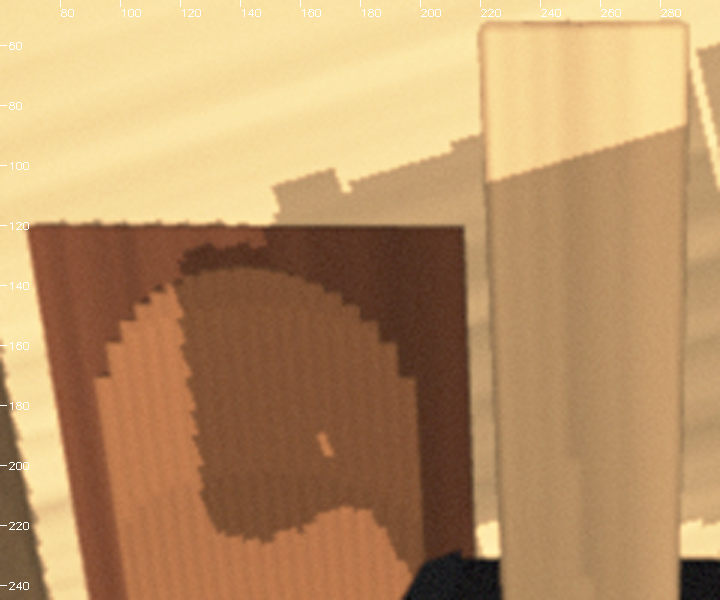

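```bash
python3 -m creep '[[0,0,0,-0.0005,-0.0008,-0.02,-0.6],[0,0,0,0,0,-0.02,-0.6],[0,0,0,0,0,-0.015,-0.6],[0,0,0,0,0,-0.008,-0.6],[0,0,0,0,0,-0.003,-0.6],[0,0,0,0,0,-0.0015,-0.6],[0,0,0,0,0,0,-0.6],[0,0,0,0,0,0,-0.6],[0,0,0,0,0,0,-0.6],[0,0,0,0,0,0,-0.6]]'
python3 -m creep '[[0,0,0,0,0,0,-0.6],[0,0,0,0,0,0,-0.6],[0,0,0,0,0,0,-0.2],[0,0,0,0,0,0,-0.1],[0,0,0,0,0,0,0],[0,0,0,0,0,0,0],[0,0,0,0,0,0.03,0],[0,0,0,0,0,0.045,0],[0,0,0,0,0,0.045,0],[0,0,0,0,0,0.045,0]]'
python3 -m creep '[[0,0,0,0.005,0.03,0.03,0],[0,0,0,0.005,0.04,0.03,0],[0,0,0,0,0,0.025,0],[0,0,0,0,0,0,0],[0,0,0,0,0,0,0],[0,0,0,0,0,0,0],[0,0,0,0,0,0,0],[0,0,0,0,0,0,0],[0,0,0,0,0,0,0],[0,0,0,0,0,0,0]]'
python3 - <<'E'
from h import *
from rig import observe
take("wrist","w8");o=observe();print(o["tcp_pos"],np.degrees(np.arctan2(*o["eef_rot"][[1,0],0])))
crop("w8",145,70,345,240,3,"c11")
E
```

```text
time: 14.7
tcp_pos: [0.5247, 0.1292, 0.0783]
eef_rot: [[0.963, -0.269, 0.001], [-0.269, -0.963, 0.0], [0.001, -0.0, -1.0]]
ft_force: [0.9, 0.7, -1.2]
finger_gap: 0.0273
time: 15.7
tcp_pos: [0.5241, 0.1292, 0.2445]
eef_rot: [[0.963, -0.269, -0.0], [-0.269, -0.963, 0.0], [-0.0, 0.0, -1.0]]
ft_force: [0.6, -0.8, 0.0]
finger_gap: 0.0441
time: 16.7
tcp_pos: [0.5344, 0.1988, 0.3274]
eef_rot: [[0.963, -0.269, -0.0], [-0.269, -0.963, -0.0], [-0.0, 0.0, -1.0]]
ft_force: [-0.7, -0.6, 1.5]
finger_gap: 0.0441
[0.53441624 0.19882933 0.32747565] -15.596152248506906
```

View pics/w8.png

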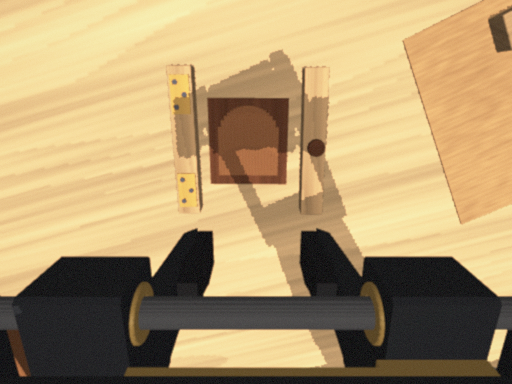

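View pics/c11.png

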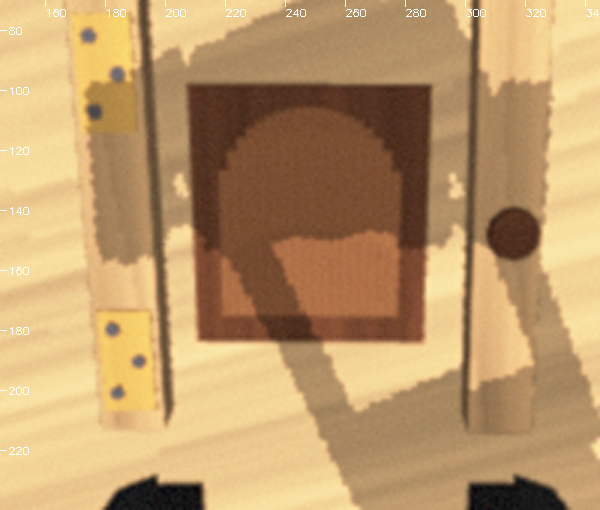

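Run:
```python
from h import *
crop("w8",160,55,340,115,4,"c12"); crop("w8",160,165,340,225,4,"c13")
a=cv2.imread("pics/c12.png");b=cv2.imread("pics/c13.png");cv2.imwrite("pics/c14.png",np.vstack([a,b]))
```

```text
(no output)
```

View pics/c14.png

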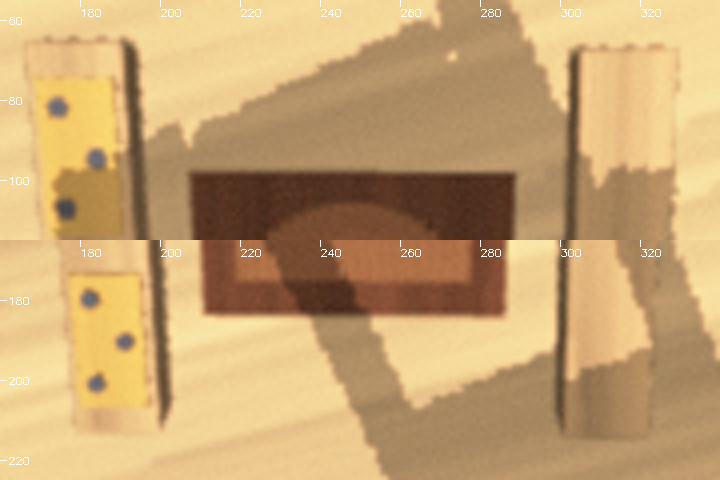

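Run:
```python
from h import *
np.set_printoptions(precision=4,suppress=True)
s=load("w8")
A=lambda l:[(a/4+160,b/4+55 if b<240 else (b-240)/4+165) for a,b in l]
p,r=fit(s,A([(190,173),(516,173),(505,316),(204,315)]),.11,.1,.005,[.5,.2,-.2]); print(p,r)
for q in ([(25,41),(124,40),(161,431),(76,430)],[(578,47),(680,47),(650,437),(566,435)]):
    b,r=fit(s,A(q),.18,.028,.025,[.5,.2,-.2]); print(b,r,rel(p,b))
```

```text
[ 0.5456  0.2053 -0.2746] [0.3913 0.1375 0.2124 0.2998]
[ 0.5682  0.2792 -0.2656] [0.4622 0.3803 0.2532 0.7259] [ 1.6786 77.1659  0.5165]
[ 0.524   0.1276 -0.2538] [0.4999 0.6676 0.4068 0.9835] [  0.2433 -80.7358   1.1902]
```

```bash
python3 -m creep '[[0,0,8.4,-0.011,-0.038,-0.005,0.1],[0,0,8.4,-0.011,-0.038,-0.005,0.1],[0,0,8.4,-0.011,-0.038,-0.005,0.1],[0,0,8.4,-0.011,-0.038,-0.005,0.1],[0,0,8.4,-0.011,-0.038,-0.005,0.1],[0,0,8.4,-0.011,-0.038,-0.005,0.1],[0,0,8.4,-0.011,-0.038,-0.005,0.1],[0,0,8.4,-0.011,-0.038,-0.005,0.1],[0,0,8.4,-0.011,-0.038,-0.005,0.1],[0,0,8.4,-0.01,-0.039,-0.005,0.1]]'
python3 -m creep '[[0,0,8.5,0,0,-0.02,0.1],[0,0,8.5,0,0,-0.02,0.1],[0,0,8.5,0,0,-0.02,0.1],[0,0,8.5,0,0,-0.02,0.1],[0,0,1.1,0,0,-0.03,0.1],[0,0,0,0,0,-0.03,0.1],[0,0,0,0,0,0,0.1],[0,0,0,0,0,0,0.1],[0,0,0,0,0,0,0.1],[0,0,0,0,0,0,0.1]]'
python3 - <<'E'
from h import *
from rig import observe
take("wrist","w9");take("top","t9");o=observe();print(o["tcp_pos"],np.degrees(np.arctan2(*o["eef_rot"][[1,0],0])),o["joint_positions"])
E
```

```text
time: 17.75
tcp_pos: [0.4294, -0.1695, 0.2797]
eef_rot: [[0.413, 0.911, 0.001], [0.911, -0.413, -0.0], [-0.0, 0.001, -1.0]]
ft_force: [0.7, 0.5, -0.6]
finger_gap: 0.0485
time: 18.75
tcp_pos: [0.431, -0.1688, 0.1412]
eef_rot: [[-0.181, 0.984, 0.003], [0.984, 0.181, -0.002], [-0.002, 0.002, -1.0]]
ft_force: [0.0, 0.0, -0.1]
finger_gap: 0.0486
[ 0.43068845 -0.16859811  0.14085873] 100.4049443760281 [-6.30643876e-01  1.54406425e-01  2.00839640e+00 -2.95607602e-05
  9.76218815e-01 -8.12229535e-01]
```

View pics/w9.png

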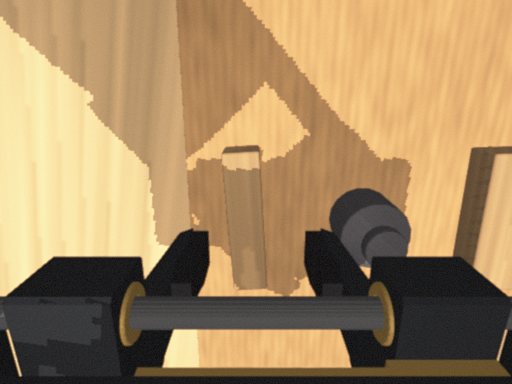

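View pics/t9.png

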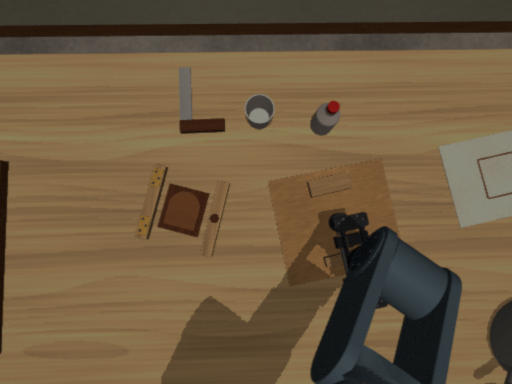

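Run:
```python
from h import *
crop("w9",190,130,310,300,4,"c15")
crop("t9",120,150,240,250,6,"c16")
```

```text
(no output)
```

View pics/c15.png

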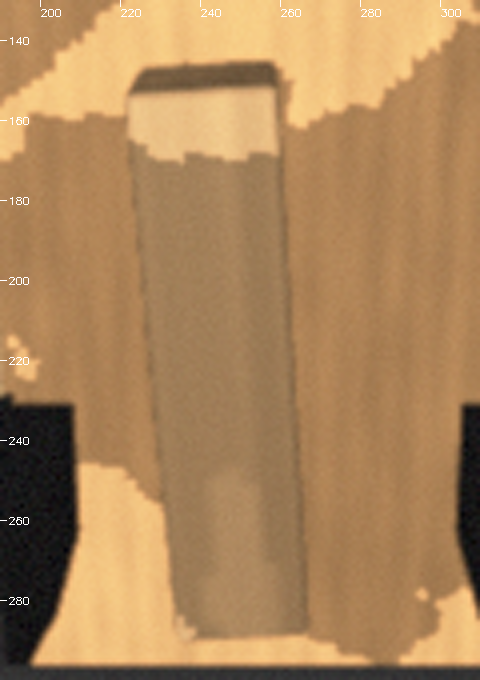

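View pics/c16.png

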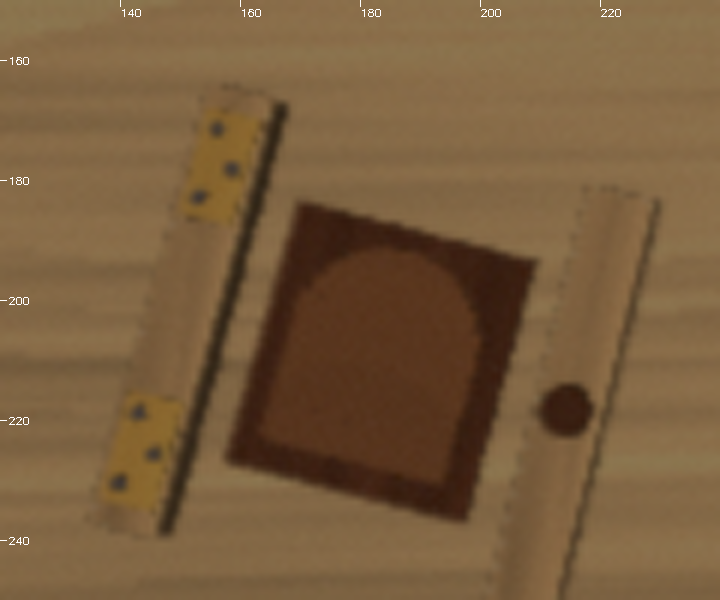

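Run:
```python
from h import *
np.set_printoptions(precision=4,suppress=True)
s=load("w9"); B=lambda l:[(a/4+190,b/4+130) for a,b in l]
b,r=fit(s,B([(276,88),(305,634),(178,638),(130,94)]),.024,.1,.028,[.42,-.18,.2]); print(b,r,np.degrees(b[2]))
t=load("t9"); A=lambda l:[(a/6+120,b/6+150) for a,b in l]
p,r=fit(t,A([(298,202),(538,262),(468,522),(228,460)]),.11,.1,.005,[.5,.2,-.2]); print(p,r)
h,r=fit(t,A([(202,88),(275,104),(159,535),(88,520)]),.18,.028,.025,[.5,.2,-.2]); print(h,r,rel(p,h))
for (u,v) in A([(655,200),(560,598),(585,187),(502,540)]): print(rel(p,np.r_[pix2w(t,u,v,.025)[:2],0]))
```

```text
[ 0.4251 -0.1814  0.2358] [0.8865 0.6245 0.9371 0.6474] 13.509231235304624
[ 0.5475  0.2033 -0.2704] [1.1834 0.9011 0.7014 1.2943]
[ 0.5688  0.279  -0.256 ] [2.5033 2.0598 2.4301 1.7703] [ 0.219  78.6371  0.8269]
[ 88.6199 -91.6551  15.494 ]
[-72.8658 -95.1142  15.494 ]
[ 86.7922 -63.2674  15.494 ]
[-56.5236 -67.2586  15.494 ]
```

```bash
python3 -m creep '[[0,0,3.1,-0.0054,-0.013,0,0.1],[0,0,0,0,0,-0.02,0.1],[0,0,0,0,0,-0.02,0.1],[0,0,0,0,0,-0.02,0.1],[0,0,0,0,0,0,0.1],[0,0,0,0,0,0,0.1],[0,0,0,0,0,0,0.1],[0,0,0,0,0,0,0.1],[0,0,0,0,0,0,0.1],[0,0,0,0,0,0,0.1]]'
python3 - <<'E'
from h import *
from rig import observe
o=observe();print(o["tcp_pos"],np.degrees(np.arctan2(*o["eef_rot"][[1,0],0])))
E
```

```text
time: 19.85
tcp_pos: [0.4249, -0.1813, 0.0801]
eef_rot: [[-0.234, 0.972, 0.001], [0.972, 0.234, -0.001], [-0.001, 0.001, -1.0]]
ft_force: [0.1, 0.5, 0.6]
finger_gap: 0.0485
[ 0.42486227 -0.18129847  0.08006961] 103.50327272837275
```

```bash
python3 -m creep '[[0,0,0,0,0,0,-0.6],[0,0,0,0,0,0,-0.6],[0,0,0,0,0,0,-0.6],[0,0,0,0,0,0,-0.6],[0,0,0,0,0,0,-0.6],[0,0,0,0,0,0,-0.6],[0,0,0,0,0,0,-0.6],[0,0,0,0,0,0.03,-0.6],[0,0,0,0,0,0.045,-0.6],[0,0,0,0,0,0.025,-0.6]]' 20
python3 -m creep '[[0,0,-2.9,0.02,0.0365,0,-0.6],[0,0,-2.9,0.02,0.0365,0,-0.6],[0,0,-2.9,0.02,0.0365,0,-0.6],[0,0,-2.9,0.02,0.0365,0,-0.6],[0,0,-2.9,0.02,0.0365,0,-0.6],[0,0,-2.9,0.02,0.0365,0,-0.6],[0,0,-2.9,0.02,0.0365,0,-0.6],[0,0,-2.9,0.02,0.0365,0,-0.6],[0,0,-2.9,0.02,0.0365,0,-0.6],[0,0,-3.1,0.02,0.0365,0,-0.6]]'
python3 -m creep '[[0,0,0,0,0,-0.02,-0.6],[0,0,0,0,0,-0.015,-0.6],[0,0,0,0,0,0,-0.6],[0,0,0,0,0,0,-0.6],[0,0,0,0,0,0,-0.6],[0,0,0,0,0,0,-0.6],[0,0,0,0,0,0,-0.6],[0,0,0,0,0,0,-0.6],[0,0,0,0,0,0,-0.6],[0,0,0,0,0,0,-0.6]]'
python3 - <<'E'
from h import *
from rig import observe
take("wrist","w10");o=observe();print(o["tcp_pos"],np.degrees(np.arctan2(*o["eef_rot"][[1,0],0])))
E
```

```text
time: 20.85
tcp_pos: [0.4252, -0.1816, 0.1821]
eef_rot: [[-0.234, 0.972, 0.002], [0.972, 0.234, -0.002], [-0.002, 0.002, -1.0]]
ft_force: [0.4, -0.6, -0.5]
finger_gap: 0.0239
time: 21.85
tcp_pos: [0.6249, 0.1855, 0.1792]
eef_rot: [[0.273, 0.962, -0.001], [0.962, -0.273, -0.0], [-0.0, -0.001, -1.0]]
ft_force: [1.2, -0.3, -0.2]
finger_gap: 0.0238
time: 22.85
tcp_pos: [0.6246, 0.1838, 0.1447]
eef_rot: [[0.271, 0.963, 0.0], [0.963, -0.271, -0.0], [0.0, 0.0, -1.0]]
ft_force: [-0.4, 0.0, -0.0]
finger_gap: 0.0234
[0.62458324 0.18388291 0.14461564] 74.30408808501761
```

View pics/w10.png

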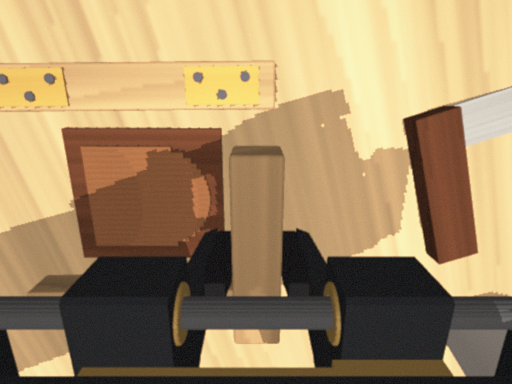

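Run:
```python
from h import *
np.set_printoptions(precision=4,suppress=True)
s=load("w10"); a=np.radians(-15.7); ux=np.array([np.cos(a),np.sin(a)]); uy=np.array([-ux[1],ux[0]]); R=np.array([ux,uy])
t=np.array([.6246,.1838])
for z in (.0925,):
  e=(pix2w(s,232,154,z)+pix2w(s,282,153,z))[:2]/2; n=(pix2w(s,233,342,z)+pix2w(s,279,342,z))[:2]/2
  print("rail",R@(e-.05*uy-t),R@(n+.05*uy-t),np.linalg.norm(e-n))
TL=pix2w(s,222,127.5,.005)[:2]; BL=pix2w(s,63.5,128.5,.005)[:2]
print(np.linalg.norm(TL-BL),np.degrees(np.arctan2(*(TL-BL)[::-1])))
c=TL-.055*ux-.05*uy; print("panel c",c, (TL+BL)/2-.05*uy, "desired",c+.082*ux)
q=pix2w(s,222.5,200,.005)[:2]; print("top edge x rel TCP",R@(q-t))
crop("w10",40,40,300,240,3,"c17")
```

```text
rail [-0.0008 -0.0003] [-0.0012 -0.0003] 0.10002032992481184
0.10965365552146053 -15.32952138724629
panel c [0.5479 0.2058] [0.5479 0.2054] desired [0.6268 0.1836]
top edge x rel TCP [-0.0262 -0.0027]
```

View pics/c17.png

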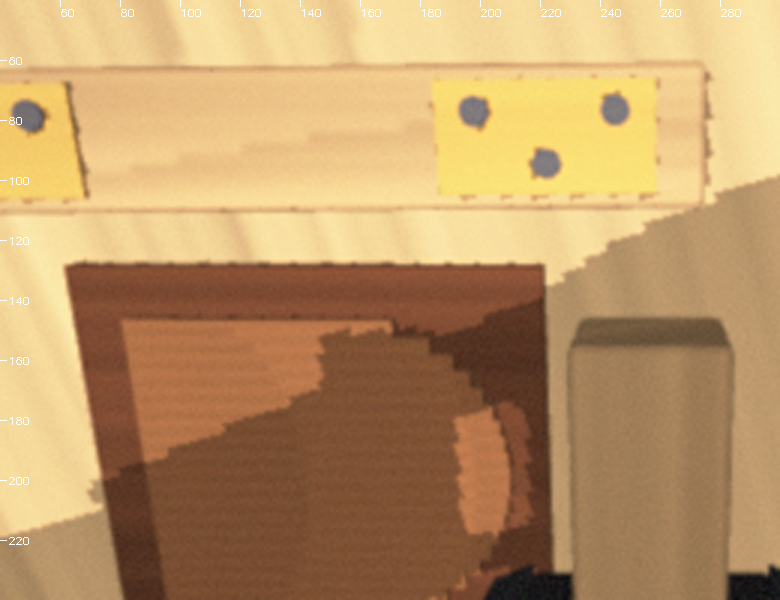

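```bash
python3 -m creep '[[0,0,0,0.0013,-0.0002,-0.02,-0.6],[0,0,0,0,0,-0.02,-0.6],[0,0,0,0,0,-0.015,-0.6],[0,0,0,0,0,-0.008,-0.6],[0,0,0,0,0,-0.003,-0.6],[0,0,0,0,0,-0.001,-0.6],[0,0,0,0,0,0,-0.6],[0,0,0,0,0,0,-0.6],[0,0,0,0,0,0,-0.6],[0,0,0,0,0,0,-0.6]]'
python3 -c "
from rig import *
print(observe()['tcp_pos'])"
```

```text
time: 23.9
tcp_pos: [0.6261, 0.1837, 0.0781]
eef_rot: [[0.271, 0.963, 0.001], [0.963, -0.271, 0.0], [0.0, 0.001, -1.0]]
ft_force: [-0.2, -0.4, 0.4]
finger_gap: 0.024
[0.62614273 0.1837147  0.07808983]
```

```bash
python3 -m creep '[[0,0,0,0,0,-0.001,-0.6],[0,0,0,0,0,0,-0.6],[0,0,0,0,0,0,-0.25],[0,0,0,0,0,0,-0.15],[0,0,0,0,0,0,-0.1],[0,0,0,0,0,0,-0.1],[0,0,0,0,0,0.03,0],[0,0,0,0,0,0.045,0.1],[0,0,0,0,0,0.045,0.3],[0,0,0,0,0,0.045,0.3]]'
python3 -m creep '[[0,0,0,-0.01,-0.015,0.03,0.3],[0,0,0,-0.02,-0.025,0.04,0.3],[0,0,0,-0.015,-0.02,0.04,0.3],[0,0,0,0,0,0,0.3],[0,0,0,0,0,0,0.3],[0,0,0,0,0,0,0.3],[0,0,0,0,0,0,0.3],[0,0,0,0,0,0,0.3],[0,0,0,0,0,0,0.3],[0,0,0,0,0,0,0.3]]'
python3 - <<'E'
from h import *
from rig import observe
take("wrist","w11");take("top","t11");o=observe();print(o["tcp_pos"],np.degrees(np.arctan2(*o["eef_rot"][[1,0],0])))
E
```

```text
time: 24.9
tcp_pos: [0.6256, 0.1836, 0.2431]
eef_rot: [[0.271, 0.963, -0.0], [0.963, -0.271, -0.0], [-0.0, -0.0, -1.0]]
ft_force: [0.8, -0.4, -0.1]
finger_gap: 0.057
time: 25.9
tcp_pos: [0.5813, 0.1245, 0.3499]
eef_rot: [[0.27, 0.963, -0.001], [0.963, -0.27, 0.0], [-0.0, -0.001, -1.0]]
ft_force: [-0.2, 0.1, -0.2]
finger_gap: 0.0572
[0.58138298 0.12436052 0.35034387] 74.30853443394079
```

View pics/w11.png

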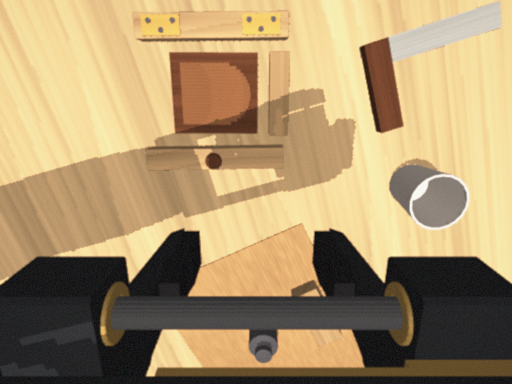

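```bash
python3 -m creep '[[0,0,3.5,0.002,-0.035,-0.01,0.35],[0,0,3.5,0.002,-0.035,-0.01,0.35],[0,0,3.5,0.002,-0.035,-0.01,0.35],[0,0,3.5,0.002,-0.035,-0.01,0.35],[0,0,3.5,0.002,-0.035,-0.01,0.35],[0,0,3.5,0.002,-0.035,-0.02,0.35],[0,0,3.5,0.003,-0.035,-0.04,0.35],[0,0,3.2,0.003,-0.031,-0.04,0.35],[0,0,0,0,0,-0.04,0.35],[0,0,0,0,0,-0.03,0.35]]'
python3 -m creep '[[0,0,0,0,0,0,0.35],[0,0,0,0,0,0,0.35],[0,0,0,0,0,0,0.35],[0,0,0,0,0,0,0.35],[0,0,0,0,0,0,0.35],[0,0,0,0,0,0,0.35],[0,0,0,0,0,0,0.35],[0,0,0,0,0,0,0.35],[0,0,0,0,0,0,0.35],[0,0,0,0,0,0,0.35]]'
python3 - <<'E'
from h import *
from rig import observe
take("wrist","w12");take("top","t12");o=observe();print(o["tcp_pos"],np.degrees(np.arctan2(*o["eef_rot"][[1,0],0])))
crop("w12",170,120,330,300,3,"c18")
E
```

```text
time: 27.0
tcp_pos: [0.5982, -0.1502, 0.1309]
eef_rot: [[-0.206, 0.979, -0.002], [0.979, 0.206, 0.001], [0.001, -0.002, -1.0]]
ft_force: [0.2, 0.4, -0.0]
finger_gap: 0.0595
time: 28.0
tcp_pos: [0.5991, -0.1492, 0.1335]
eef_rot: [[-0.208, 0.978, -0.0], [0.978, 0.208, 0.0], [0.0, -0.0, -1.0]]
ft_force: [-1.4, 0.3, -0.6]
finger_gap: 0.0594
[ 0.59910599 -0.14920838  0.13350037] 102.00114448604802
```

View pics/w12.png

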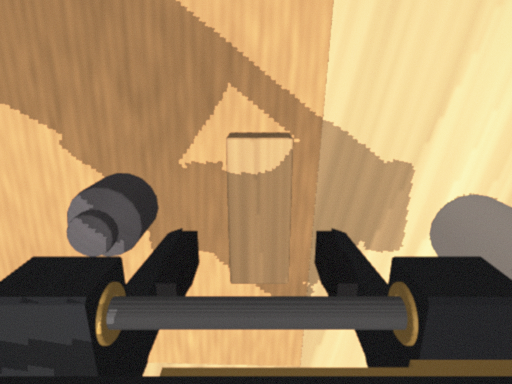

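View pics/c18.png

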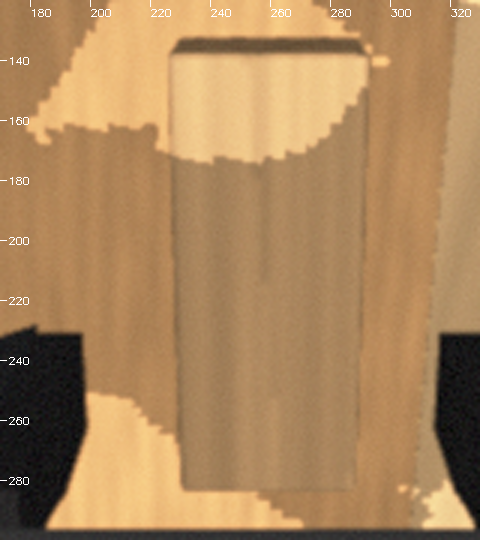

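Run:
```python
from h import *
np.set_printoptions(precision=4,suppress=True)
s=load("w12"); B=lambda l:[(a/3+170,b/3+120) for a,b in l]
b,r=fit(s,B([(368,54),(355,490),(182,488),(170,54)]),.04,.1,.028,[.6,-.15,.2]); print(b,r,np.degrees(b[2]))
t=load("top1"); print("cap",pix2w(t,333,106.5,.15), pix2w(t,327,117,.09)); 
print("bottle left edge", pix2w(s,430,225,.08),pix2w(s,430,225,.12))
```

```text
[ 0.6    -0.1497  0.2104] [0.7732 0.341  0.8606 0.6724] 12.054903754595546
cap [ 0.7539 -0.1383  0.15  ] [ 0.7486 -0.1375  0.09  ]
bottle left edge [ 0.6735 -0.1168  0.08  ] [ 0.6466 -0.1043  0.12  ]
```

```bash
python3 -m creep '[[0,0,0,0.0005,-0.0005,-0.02,0.35],[0,0,0,0,0,-0.02,0.35],[0,0,0,0,0,-0.013,0.35],[0,0,0,0,0,0,0.35],[0,0,0,0,0,0,-0.4],[0,0,0,0,0,0,-0.4],[0,0,0,0,0,0,-0.4],[0,0,0,0,0,0,-0.4],[0,0,0,0,0,0,-0.4],[0,0,0,0,0,0,-0.4]]' 20
python3 -c "
from rig import *
print(observe()['tcp_pos'],observe()['finger_gap'])"
```

```text
time: 29.1
tcp_pos: [0.6004, -0.15, 0.0817]
eef_rot: [[-0.208, 0.978, 0.002], [0.978, 0.208, -0.001], [-0.001, 0.002, -1.0]]
ft_force: [-1.2, -0.3, 6.2]
finger_gap: 0.0398
[ 0.60036211 -0.14999547  0.08170934] 0.0398100601701382
```

```bash
python3 -m creep '[[0,0,0,0,0,0.03,-0.4],[0,0,0,0,0,0.045,-0.4],[0,0,-3,-0.014,0.038,0.025,-0.4],[0,0,-3,-0.014,0.038,0,-0.4],[0,0,-3,-0.014,0.038,0,-0.4],[0,0,-3,-0.014,0.038,0,-0.4],[0,0,-3,-0.014,0.038,0,-0.4],[0,0,-3,-0.014,0.038,0,-0.4],[0,0,-3,-0.014,0.038,0,-0.4],[0,0,-3,-0.014,0.038,0,-0.4]]'
python3 -m creep '[[0,0,-2,-0.014,0.038,0,-0.4],[0,0,-1.7,-0.014,0.038,0,-0.4],[0,0,0,0,0,-0.02,-0.4],[0,0,0,0,0,-0.015,-0.4],[0,0,0,0,0,0,-0.4],[0,0,0,0,0,0,-0.4],[0,0,0,0,0,0,-0.4],[0,0,0,0,0,0,-0.4],[0,0,0,0,0,0,-0.4],[0,0,0,0,0,0,-0.4]]'
python3 - <<'E'
from h import *
from rig import observe
take("wrist","w13");take("top","t13");o=observe();print(o["tcp_pos"],np.degrees(np.arctan2(*o["eef_rot"][[1,0],0])))
E
```

```text
time: 30.1
tcp_pos: [0.4865, 0.1557, 0.1804]
eef_rot: [[0.21, 0.978, -0.0], [0.978, -0.21, -0.0], [-0.0, -0.0, -1.0]]
ft_force: [0.0, 0.3, -0.9]
finger_gap: 0.0398
time: 31.1
tcp_pos: [0.4599, 0.2302, 0.146]
eef_rot: [[0.271, 0.963, 0.001], [0.963, -0.271, 0.0], [0.0, 0.001, -1.0]]
ft_force: [-0.3, 0.3, -1.1]
finger_gap: 0.0398
[0.45979034 0.23027026 0.1458072 ] 74.29027012997372
```

View pics/w13.png

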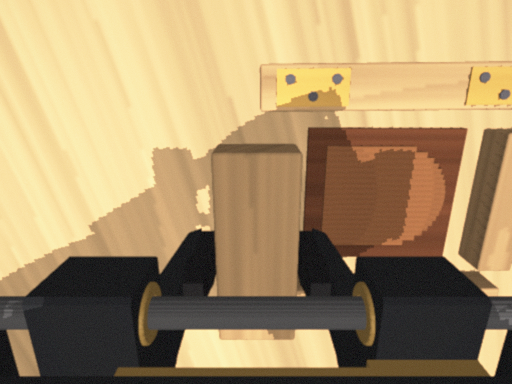

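Run:
```python
from h import *
np.set_printoptions(precision=4,suppress=True)
s=load("w13"); a=np.radians(-15.6); ux=np.array([np.cos(a),np.sin(a)]); uy=np.array([-ux[1],ux[0]]); R=np.array([ux,uy])
t=np.array([.4599,.2302]); z=.1459-.0817+.028
e=(pix2w(s,213,153,z)+pix2w(s,301,152,z))[:2]/2; n=(pix2w(s,219,339,z)+pix2w(s,294,339,z))[:2]/2
print("rail",R@(e-.05*uy-t),R@(n+.05*uy-t),np.linalg.norm(e-n))
P=[pix2w(s,u,v,.005)[:2] for u,v in [(466.5,127.5),(307.5,127.5)]]
print(np.linalg.norm(P[0]-P[1]),np.degrees(np.arctan2(*(P[0]-P[1])[::-1])),"panel c rel",R@((P[0]+P[1])/2-.05*uy-t),(P[0]+P[1])/2-.05*uy)
crop("w13",200,110,480,270,2,"c19")
crop("w13",200,120,340,240,5,"c19")
```

```text
rail [-0.0006 -0.0002] [-0.001   0.0001] 0.09968401681247507
0.11054105614856645 -15.711252498942539 panel c rel [0.09   0.0001] [0.5466 0.2061]
```

View pics/c19.png

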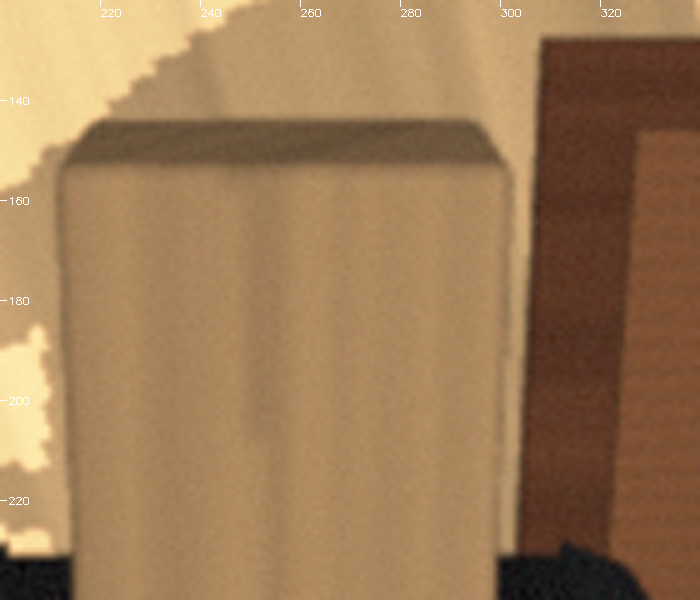

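```bash
python3 -m creep '[[0,0,0,0.0005,0,-0.02,-0.4],[0,0,0,0,0,-0.02,-0.4],[0,0,0,0,0,-0.015,-0.4],[0,0,0,0,0,-0.008,-0.4],[0,0,0,0,0,-0.0025,-0.4],[0,0,0,0,0,-0.001,-0.4],[0,0,0,0,0,0,-0.4],[0,0,0,0,0,0,-0.4],[0,0,0,0,0,0,-0.4],[0,0,0,0,0,0,-0.4]]'
python3 -c "
from rig import *
print(observe()['tcp_pos'])"
```

```text
time: 32.2
tcp_pos: [0.4604, 0.2304, 0.0795]
eef_rot: [[0.271, 0.963, 0.001], [0.963, -0.271, 0.0], [0.0, 0.001, -1.0]]
ft_force: [0.1, 0.6, -0.5]
finger_gap: 0.0398
[0.46036927 0.2304089  0.07947656]
```

```bash
python3 -m creep '[[0,0,0,0,0,-0.0008,-0.4],[0,0,0,0,0,0,-0.4],[0,0,0,0,0,0,0.05],[0,0,0,0,0,0,0.1],[0,0,0,0,0,0,0.2],[0,0,0,0,0,0,0.2],[0,0,0,0,0,0.03,0.2],[0,0,0,0,0,0.045,0.3],[0,0,0,0,0,0.045,0.4],[0,0,0,0,0,0.045,0.4]]'
python3 -m creep '[[0,0,0,0.01,-0.02,0.03,0.4],[0,0,0,0.025,-0.035,0.035,0.4],[0,0,0,0.025,-0.03,0.035,0.4],[0,0,0,0.02,-0.01,0.02,0.4],[0,0,0,0,0,0,0.4],[0,0,0,0,0,0,0.4],[0,0,0,0,0,0,0.4],[0,0,0,0,0,0,0.4],[0,0,0,0,0,0,0.4],[0,0,0,0,0,0,0.4]]'
python3 - <<'E'
from h import *
from rig import observe
take("wrist","w14");o=observe();print(o["tcp_pos"],np.degrees(np.arctan2(*o["eef_rot"][[1,0],0])))
E
```

```text
time: 33.2
tcp_pos: [0.4597, 0.2302, 0.2448]
eef_rot: [[0.271, 0.963, -0.001], [0.963, -0.271, -0.0], [-0.0, -0.001, -1.0]]
ft_force: [1.6, 0.3, 0.6]
finger_gap: 0.0615
time: 34.2
tcp_pos: [0.536, 0.1407, 0.3577]
eef_rot: [[0.27, 0.963, -0.001], [0.963, -0.27, -0.0], [-0.0, -0.001, -1.0]]
ft_force: [0.5, 0.4, -0.4]
finger_gap: 0.0617
[0.53618503 0.14054706 0.35787851] 74.33803624837125
```

View pics/w14.png

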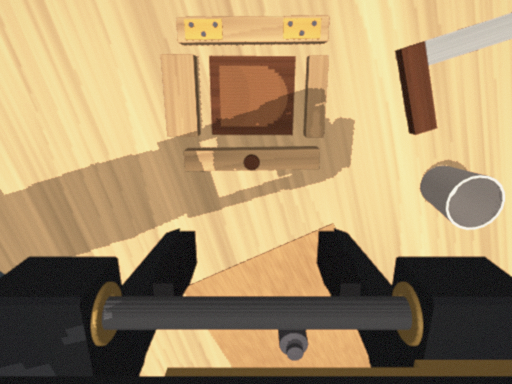

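Run:
```python
from h import *
crop("w14",155,5,335,95,4,"a1");crop("w14",155,95,335,180,4,"a2")
cv2.imwrite("pics/a.png",np.vstack([cv2.imread("pics/a1.png"),cv2.imread("pics/a2.png")])[:600*2])
```

```text
(no output)
```

View pics/a1.png

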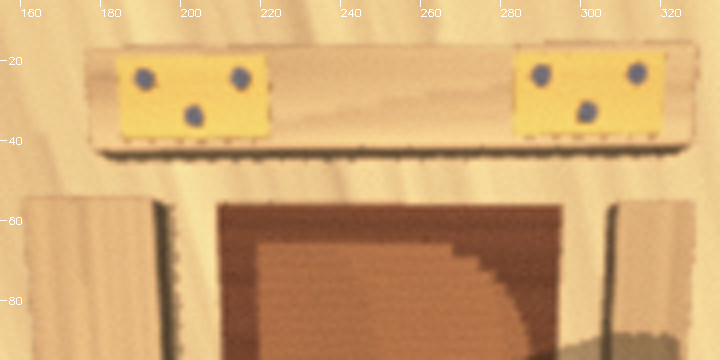

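View pics/a2.png

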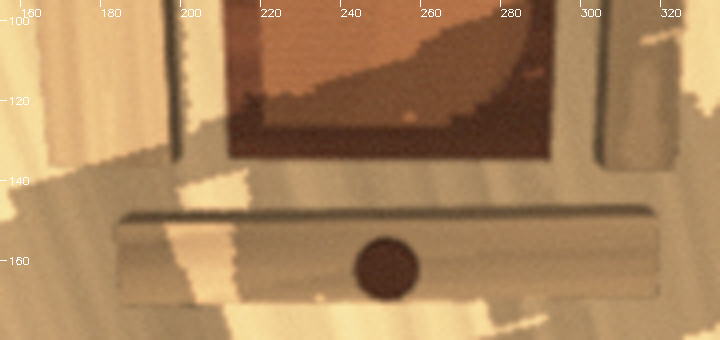

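Run:
```python
from h import *
np.set_printoptions(precision=4,suppress=True)
s=load("w14")
X=lambda *l:[(a/4+155,b/4+(5 if k==1 else 95)) for k,a,b in l]
p,r=fit(s,X((1,561,205),(2,552,159),(2,229,159),(1,218,205)),.11,.1,.005,[.55,.2,-.27]); print(p,r)
for n,q,d in [("hinge",X((1,698,40),(1,690,145),(1,94,150),(1,86,48)),(.18,.028)),
 ("narrow",X((1,695,200),(2,677,171),(2,607,170),(1,616,202)),(.024,.1)),
 ("wide",X((1,153,198),(2,170,163),(2,48,165),(1,22,198)),(.04,.1)),
 ("knob",X((2,660,214),(2,658,297),(2,118,305),(2,117,222)),(.18,.028))]:
    b,r=fit(s,q,*d,.025,[.55,.2,-.27]); print(n,b,r,rel(p,b))
```

```text
[ 0.5472  0.205  -0.2731] [0.7294 0.4242 0.3867 0.7508]
hinge [ 0.5692  0.2795 -0.2637] [0.3974 1.1165 0.8478 0.7847] [ 1.0436 77.6646  0.5381]
narrow [ 0.6254  0.1823 -0.2591] [0.1811 0.5832 0.856  0.3791] [81.3858 -0.7572  0.8034]
wide [ 0.4596  0.2303 -0.2748] [0.8517 1.2593 0.5157 0.9535] [-91.1224   0.6862  -0.0957]
knob [ 0.5249  0.128  -0.2582] [0.2716 0.339  1.0501 0.9503] [ -0.7137 -80.2204   0.8531]
```

```bash
python3 -m creep '[[0,0,0,-0.004,-0.04,-0.01,0.6],[0,0,0,-0.004,-0.04,-0.01,0.6],[0,0,0,-0.003,-0.04,-0.01,0.6],[0,0,0,-0.003,-0.04,-0.01,0.6],[0,0,0,-0.003,-0.04,-0.01,0.6],[0,0,0,-0.003,-0.04,-0.02,0.6],[0,0,0,-0.003,-0.04,-0.03,0.6],[0,0,0,-0.004,-0.031,-0.04,0.6],[0,0,0,0,0,-0.04,0.6],[0,0,0,0,0,-0.04,0.6]]'
python3 -m creep '[[0,0,0,0,0,0,0.6],[0,0,0,0,0,0,0.6],[0,0,0,0,0,0,0.6],[0,0,0,0,0,0,0.6],[0,0,0,0,0,0,0.6],[0,0,0,0,0,0,0.6],[0,0,0,0,0,0,0.6],[0,0,0,0,0,0,0.6],[0,0,0,0,0,0,0.6],[0,0,0,0,0,0,0.6]]'
python3 - <<'E'
from h import *
from rig import observe
take("wrist","w15");take("top","t15");o=observe();print(o["tcp_pos"],np.degrees(np.arctan2(*o["eef_rot"][[1,0],0])))
E
```

```text
time: 35.25
tcp_pos: [0.5094, -0.1716, 0.1376]
eef_rot: [[0.273, 0.962, 0.001], [0.962, -0.273, -0.0], [-0.0, 0.001, -1.0]]
ft_force: [-0.6, -0.4, -0.1]
finger_gap: 0.0706
time: 36.25
tcp_pos: [0.5095, -0.1703, 0.1388]
eef_rot: [[0.271, 0.963, -0.0], [0.963, -0.271, 0.0], [0.0, -0.0, -1.0]]
ft_force: [-0.2, 0.0, -0.1]
finger_gap: 0.0704
[ 0.50952473 -0.17029778  0.13877221] 74.29683620748753
```

View pics/w15.png

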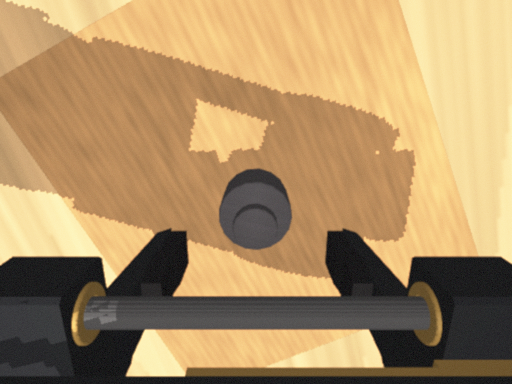

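```bash
python3 -c "
from h import *
s=load('w15'); print(pix2w(s,256,227,.058),pix2w(s,255,213,.038))"
python3 -m creep '[[0,0,0,0,0,-0.02,0.6],[0,0,0,0,0,-0.02,0.6],[0,0,0,0,0,-0.016,0.6],[0,0,0,0,0,0,0.6],[0,0,0,0,0,0,-0.3],[0,0,0,0,0,0,-0.3],[0,0,0,0,0,0,-0.3],[0,0,0,0,0,0,-0.3],[0,0,0,0,0,0,-0.3],[0,0,0,0,0,0,-0.3]]' 35
python3 -c "
from rig import *
print(observe()['tcp_pos'],observe()['finger_gap'])"
```

```text
[ 0.50891069 -0.1678456   0.058     ] [ 0.50837758 -0.16731888  0.038     ]
time: 37.35
tcp_pos: [0.5097, -0.1704, 0.0837]
eef_rot: [[0.27, 0.963, 0.0], [0.963, -0.27, -0.0], [-0.0, 0.0, -1.0]]
ft_force: [-3.3, 0.8, 5.9]
finger_gap: 0.0444
[ 0.50973085 -0.17044559  0.08374813] 0.04437309047215338
```

```bash
python3 -m creep '[[0,0,0,0,0,0.015,-0.3],[0,0,0,0,0,0.03,-0.3],[0,0,0,0,0,0.04,-0.3],[0,0,0,0,0,0.025,-0.3],[0,0,0,0,0.02,0,-0.3],[0,0,0,0.004,0.035,0,-0.3],[0,0,0,0.004,0.035,0,-0.3],[0,0,0,0.004,0.035,0,-0.3],[0,0,0,0.004,0.035,0,-0.3],[0,0,0,0.004,0.035,0,-0.3]]' 35
python3 -m creep '[[0,0,0,0.004,0.035,0,-0.3],[0,0,0,0.004,0.035,0,-0.3],[0,0,0,0.004,0.035,0,-0.3],[0,0,0,0.003,0.035,0,-0.3],[0,0,0,0.002,0.025,0,-0.3],[0,0,0,0,0.015,0,-0.3],[0,0,0,0,0,0,-0.3],[0,0,0,0,0,0,-0.3],[0,0,0,0,0,0,-0.3],[0,0,0,0,0,0,-0.3]]' 35
python3 -m creep '[[0,0,0,0,0,0,-0.3],[0,0,0,0,0,0,-0.3],[0,0,0,0,0,0,-0.3],[0,0,0,0,0,0,-0.3],[0,0,0,0,0,0,-0.3],[0,0,0,0,0,0,-0.3],[0,0,0,0,0,0,-0.3],[0,0,0,0,0,0,-0.3],[0,0,0,0,0,0,-0.3],[0,0,0,0,0,0,-0.3]]' 35
python3 - <<'E'
from h import *
from rig import observe
take("wrist","w16");take("side","s16");take("top","t16");o=observe();print(o["tcp_pos"],np.degrees(np.arctan2(*o["eef_rot"][[1,0],0])))
E
```

```text
time: 38.35
tcp_pos: [0.5291, 0.0262, 0.1932]
eef_rot: [[0.271, 0.963, -0.0], [0.963, -0.271, 0.0], [0.0, -0.0, -1.0]]
ft_force: [1.0, -0.2, -5.2]
finger_gap: 0.0446
time: 39.35
tcp_pos: [0.5467, 0.2035, 0.1929]
eef_rot: [[0.272, 0.962, -0.0], [0.962, -0.272, -0.0], [-0.0, -0.0, -1.0]]
ft_force: [-0.0, 0.2, -4.6]
finger_gap: 0.0446
time: 40.35
tcp_pos: [0.5466, 0.2047, 0.1929]
eef_rot: [[0.271, 0.963, -0.0], [0.963, -0.271, -0.0], [-0.0, -0.0, -1.0]]
ft_force: [-0.5, 0.6, -5.6]
finger_gap: 0.0446
[0.54660079 0.20468477 0.19286852] 74.2975043130805
```

View pics/w16.png

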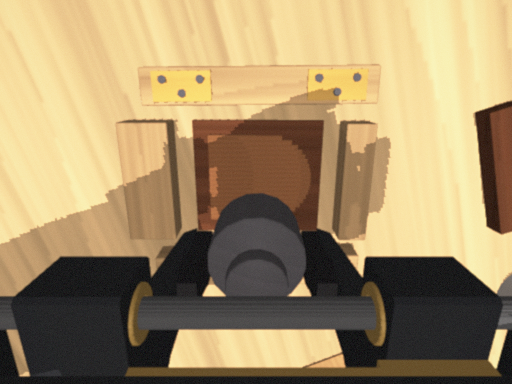

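View pics/s16.png

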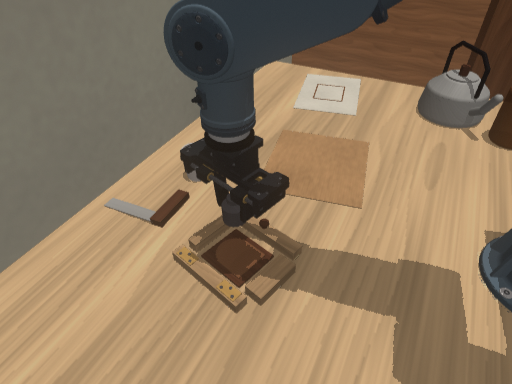

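Run:
```python
from h import *
s=load("w16"); k=pix2w(s,257,272,.1673)[:2]; t=np.array([.5466,.2047]); print(k-t)
crop("w16",190,180,320,310,4,"c20")
```

```text
[0.00146345 0.00812269]
```

View pics/c20.png

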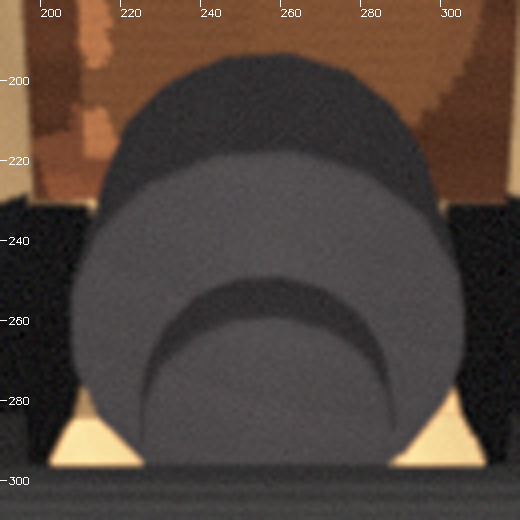

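Run:
```python
from h import *
s=load("w16"); t=np.array([.5466,.2047])
def proj(c,r,z):
    a=np.linspace(0,2*np.pi,73); return w2pix(s,np.c_[c[0]+r*np.cos(a),c[1]+r*np.sin(a),np.full(73,z)])
d=np.array([.271,.963])
for o in (-.002,0,.002,.004,.006,.008):
    P=proj(t+o*d,.023,.1473);K=proj(t+o*d,.013,.1673); B=proj(t+o*d,.023,.1123); print(o,"body top v",P[:,1].min().round(1),"u",P[:,0].min().round(1),P[:,0].max().round(1),"knob",K[:,1].min().round(1),"bottom",B[:,1].min().round(1))
print("seen 217.5, u 208-306, 259.5, bottom 193.5")
```

```text
-0.002 body top v 221.1 u 208.4 308.9 knob 265.7 bottom 195.3
0 body top v 216.9 u 208.2 309.1 knob 261.1 bottom 191.8
0.002 body top v 212.6 u 208.0 309.3 knob 256.5 bottom 188.3
0.004 body top v 208.3 u 207.8 309.5 knob 251.8 bottom 184.7
0.006 body top v 203.9 u 207.6 309.8 knob 247.1 bottom 181.1
0.008 body top v 199.5 u 207.4 310.0 knob 242.3 bottom 177.5
seen 217.5, u 208-306, 259.5, bottom 193.5
```

```bash
python3 -m creep '[[0,0,0,0.0004,0.0012,-0.02,-0.3],[0,0,0,0,0,-0.025,-0.3],[0,0,0,0,0,-0.025,-0.3],[0,0,0,0,0,-0.015,-0.3],[0,0,0,0,0,-0.01,-0.3],[0,0,0,0,0,-0.006,-0.3],[0,0,0,0,0,0,-0.3],[0,0,0,0,0,0,-0.3],[0,0,0,0,0,0,-0.3],[0,0,0,0,0,0,-0.3]]' 35
python3 -c "
from rig import *
print(observe()['tcp_pos'],observe()['ft_force'])"
```

```text
time: 41.5
tcp_pos: [0.5475, 0.206, 0.0927]
eef_rot: [[0.271, 0.963, 0.001], [0.963, -0.271, 0.0], [0.001, 0.001, -1.0]]
ft_force: [-1.4, 0.5, -5.7]
finger_gap: 0.0445
[0.54751816 0.20599778 0.09274796] [-1.36869489  0.51535232 -5.72483464]
```

```bash
python3 -m creep '[[0,0,0,0,0,-0.001,-0.3],[0,0,0,0,0,-0.001,-0.3],[0,0,0,0,0,-0.0005,-0.3],[0,0,0,0,0,-0.0005,-0.3],[0,0,0,0,0,0,-0.3],[0,0,0,0,0,0,-0.3],[0,0,0,0,0,0,-0.3],[0,0,0,0,0,0,-0.3],[0,0,0,0,0,0,-0.3],[0,0,0,0,0,0,-0.3]]' 35
python3 -c "
from rig import *
print(observe()['tcp_pos'],observe()['ft_force'])"
```

```text
time: 42.5
tcp_pos: [0.547, 0.2059, 0.0889]
eef_rot: [[0.271, 0.963, -0.0], [0.963, -0.271, -0.0], [-0.0, -0.0, -1.0]]
ft_force: [0.8, -0.7, -5.4]
finger_gap: 0.0445
[0.54697173 0.20592006 0.0888565 ] [ 0.83645411 -0.72930374 -5.42277718]
```

```bash
python3 -m creep '[[0,0,0,0,0,-0.0004,-0.3],[0,0,0,0,0,0,-0.3],[0,0,0,0,0,-0.0003,-0.3],[0,0,0,0,0,0,-0.3],[0,0,0,0,0,0,-0.3],[0,0,0,0,0,0,-0.3],[0,0,0,0,0,0,-0.3],[0,0,0,0,0,0,-0.3],[0,0,0,0,0,0,-0.3],[0,0,0,0,0,0,-0.3]]' 35
python3 -c "
from rig import *
print(observe()['tcp_pos'],observe()['ft_force'])"
```

```text
time: 43.5
tcp_pos: [0.547, 0.2059, 0.0888]
eef_rot: [[0.271, 0.963, 0.0], [0.963, -0.271, -0.0], [-0.0, 0.0, -1.0]]
ft_force: [-4.8, -2.2, 5.7]
finger_gap: 0.0448
[0.54704526 0.20591772 0.08875202] [-4.82247922 -2.23321168  5.71502775]
```

```bash
python3 -m creep '[[0,0,0,0,0,0.0002,-0.3],[0,0,0,0,0,0,0.1],[0,0,0,0,0,0,0.2],[0,0,0,0,0,0,0.35],[0,0,0,0,0,0,0.35],[0,0,0,0,0,0,0.35],[0,0,0,0,0,0.02,0.35],[0,0,0,0,0,0.03,0.35],[0,0,0,0,0,0.045,0.35],[0,0,0,0,0,0.045,0.35]]' 20
python3 -m creep '[[0,0,0,0,-0.02,0.03,0.35],[0,0,0,0,-0.035,0.035,0.35],[0,0,0,0,-0.04,0.02,0.35],[0,0,0,0,-0.02,0,0.35],[0,0,0,0,0,0,0.35],[0,0,0,0,0,0,0.35],[0,0,0,0,0,0,0.35],[0,0,0,0,0,0,0.35],[0,0,0,0,0,0,0.35],[0,0,0,0,0,0,0.35]]'
python3 - <<'E'
from h import *
take("wrist","w17");take("side","s17")
crop("w17",120,0,340,200,3,"c21"); crop("s17",160,200,320,320,4,"c22")
E
```

```text
time: 44.5
tcp_pos: [0.5464, 0.2058, 0.2292]
eef_rot: [[0.271, 0.963, -0.002], [0.963, -0.271, -0.0], [-0.001, -0.001, -1.0]]
ft_force: [-0.1, -0.3, 0.5]
finger_gap: 0.0596
time: 45.5
tcp_pos: [0.5469, 0.0915, 0.3131]
eef_rot: [[0.27, 0.963, -0.001], [0.963, -0.27, 0.0], [-0.0, -0.001, -1.0]]
ft_force: [-0.0, 0.1, 0.3]
finger_gap: 0.0596
```

View pics/c21.png

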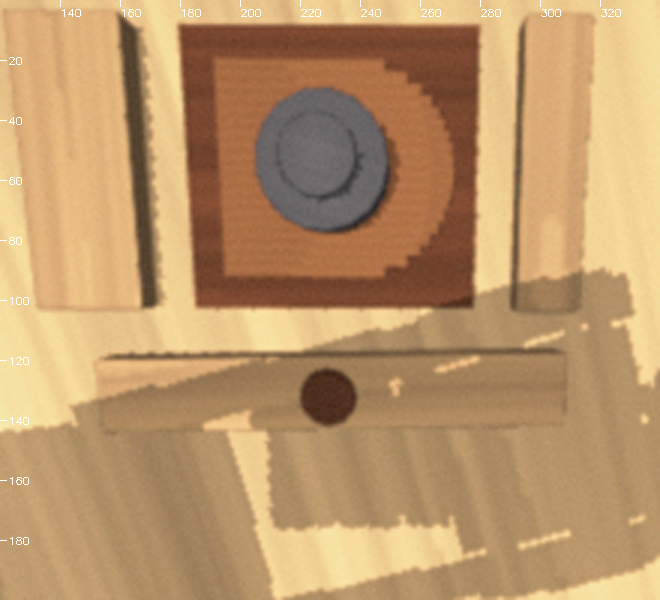

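View pics/c22.png

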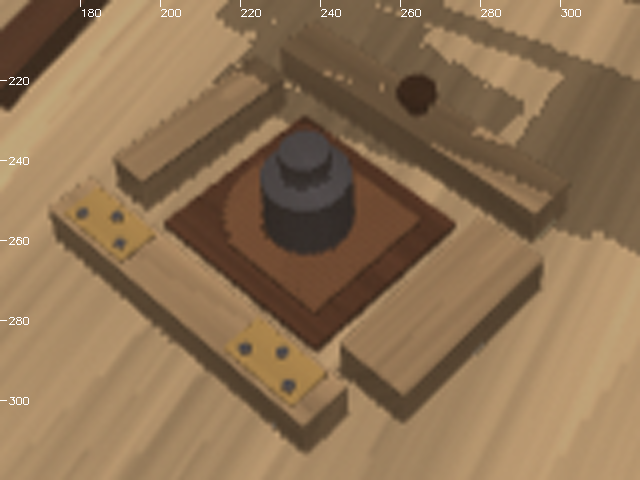

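Run:
```python
from h import *
np.set_printoptions(precision=4,suppress=True)
s=load("w17"); A=lambda l:[(a/3+120,b/3) for a,b in l]
p,r=fit(s,A([(480,26),(473,307),(196,306),(179,25)]),.11,.1,.005,[.55,.2,-.27]); print(p,r)
(u,v),(u2,v2)=A([(320,155),(316,154)])
print("weight rel", rel(p,np.r_[pix2w(s,u,v,.043)[:2],0])[:2], rel(p,np.r_[pix2w(s,u2,v2,.063)[:2],0])[:2])
for n,q,d in [("narrow",[(595,15),(580,311),(518,308),(527,14)],(.024,.1)),("wide",[(120,12),(142,307),(38,306),(5,10)],(.04,.1)),("knob",[(566,353),(566,424),(106,432),(97,361)],(.18,.028))]:
    b,r=fit(s,A(q),*d,.025,[.55,.2,-.27]); print(n,r,rel(p,b))
```

```text
[ 0.547   0.2054 -0.2769] [0.4662 0.6107 0.5132 0.587 ]
weight rel [-1.129   2.0722] [-0.6571  0.3749]
narrow [1.0277 0.3702 1.4169 0.6819] [81.6988 -0.2274  0.226 ]
wide [1.053  0.8356 1.0519 0.6024] [-90.2734   0.1711  -0.0372]
knob [1.0634 0.4196 0.8255 0.4725] [  0.4502 -80.8313   1.2474]
```

```bash
python3 -m creep '[[0,0,0,-0.01,-0.04,0,0.35],[0,0,0,-0.01,-0.045,0,0.35],[0,0,0,-0.01,-0.045,0,0.35],[0,0,0,-0.01,-0.045,0,0.35],[0,0,0,-0.01,-0.045,0,0.35],[0,0,0,-0.01,-0.03,0,0.35],[0,0,0,0,0,0,0.35],[0,0,0,0,0,0,0.35],[0,0,0,0,0,0,0.35],[0,0,0,0,0,0,0.35]]'
python3 - <<'E'
from h import *
take("top","t18"); crop("t18",120,50,350,250,3,"c23")
E
```

```text
time: 46.6
tcp_pos: [0.4873, -0.1579, 0.3134]
eef_rot: [[0.269, 0.963, 0.0], [0.963, -0.269, 0.0], [0.0, -0.0, -1.0]]
ft_force: [0.3, 0.5, -0.8]
finger_gap: 0.0593
```

View pics/c23.png

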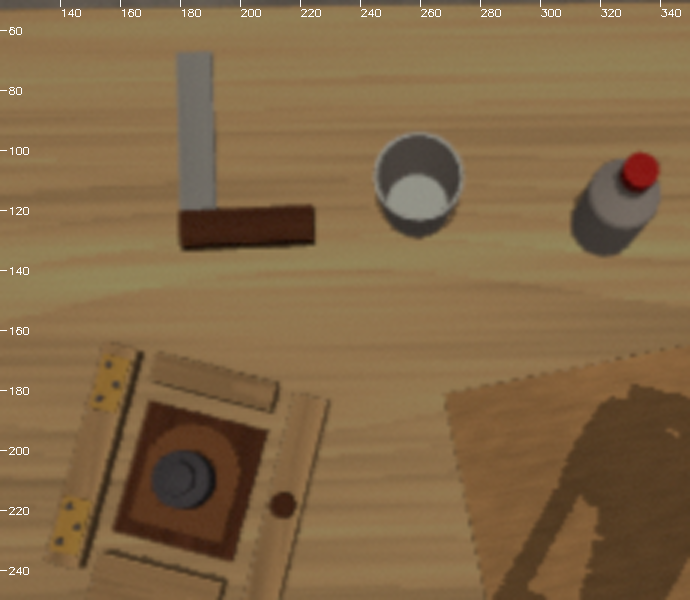

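```bash
python3 -c "
from rig import *
print(hand_in())"
```

```text
the job is handed in; nothing more can be done
None
```

All four frame parts are laid around the panel, and the iron weight stands upright on its middle. I handed the job in at about 46.6 s of robot time, with the arm clear of everything. I set the weight only after all four parts were down.

My last camera checks, measured relative to the panel:

| Part | Gap to panel | Off centre | Out of parallel |
|---|---|---|---|
| Hinge stile | 13.5 mm | about 1 mm | 0.5° |
| Knob stile | 16–17 mm | under 1 mm | about 1° |
| Narrow rail | 14.5–15 mm | under 1 mm | under 1° |
| Wide rail | 15–16 mm | under 1 mm | 0.1° |

- **Weight:** it is upright and within about 2 mm of the panel centre. It touched down at about 11 N beyond its hanging reading.
- **Bystanders:** the cup, glue bottle and try square look unmoved in the last top picture.
- **Disagreement between checks:** the cameras and the arm's own position readings differed by 1–2 mm, mainly in y. The top camera put the hinge stile's gap at about 14.6 mm, where the wrist camera read 13.3–13.7 mm. I left both stiles as they lay because that is within the measuring error.

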